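# Flip the L-key and nip up the stake holder's clamp screw

### The job

The clamp screw of the stake holder has been run in with the long arm of the L-shaped key, which still sticks in it. Pull the key out without turning the screw, lay it flat on the bench, and take it again so that its short arm goes well into the screw and the long arm becomes the lever; then tighten the stiff screw clockwise with it until it stops. Leave the key sitting in the screw by its short arm and leave the loose things nearby where they are.

Things in the scene. Friction and masses are not known exactly. Their poses are not given: they have to be found in the camera images.
- holder: Dark steel stake holder fixed to the bench: block 50 deep (x) x 62 wide (y) x 123 high on a 64 x 86 x 10 mm foot, with a mushroom stake 40 mm wide on top, reaching 146 mm. Origin: centre of its underside; x points from its front (the screw's side, facing the robot) into the block, y to its left, z up. Place and turn vary.
- socket_mouth (a point): Centre of the open end of the screw's square socket, 53 mm before the holder's origin, 100 mm above the bench; axes as the holder's: x points into the socket. The round screw head, 35 mm wide, 28 mm long, stands out of the holder's front. Socket: 15.6 mm wide, 28 mm deep, its outer 4 mm countersunk to 20 mm. Its sides are level and upright when joint screw is 0.
- screw (a joint): Turn of the screw, rad: -0.06 to 0.06 at the start, grows clockwise as seen when facing the holder's front (right side of the head goes down), up to a hard stop at 0.42. Stiff: takes 0.4 N m to turn and stays where it is left. A key in the socket has some 7 degrees of play either way, so the lever sags that much.
- key: Steel L-shaped key for a square socket, like a hex key but square, about 280 g, square bar 14 mm wide. Origin: crossing of its arms' centrelines at the elbow. x: along the long arm (tip at 140 mm); y: along the short arm (tip at 62 mm). Lying flat its origin is 7 mm up. Balance point: x 48, y 10 mm.
- key_long_tip (a point): Centre of the end face of the key's long arm; axes as the key's. At the start it is about 25 mm deep in the socket; the long arm comes out nearly level (drooping about 5 degrees) toward the robot, and at the elbow the short arm hangs straight down.
- key_short_tip (a point): Centre of the end face of the key's short arm; axes as the key's. Fully in, it is 28 mm past the socket's mouth. Laid down with its z up (the short arm rolled over to the left as seen from the robot), the key goes in with the long arm to the holder's right (its -y), where pushing the lever down tightens; laid the other way, the lever comes to the left and must be lifted.
- bench_block: Bystander: bright steel block, 60 x 60 x 18 mm, lying loose to the left of the holder; origin at the centre of its underside.
- side_cutters: Bystander: side cutters with black handles, 51 x 118 x 11 mm, lying loose on the right; origin at the centre of the underside, jaws along y.
- wax_lump: Bystander: yellowish lump of beeswax, 41 x 50 x 19 mm, lying loose on the right; origin at the centre of its underside.

How it is judged (in metres and radians):
On the way, in this order (a step that is already met when the one before it is completed fails the run):
1. the key's long arm is clear of the screw and the screw has not been turned (x of key_long_tip in the frame of socket_mouth below -0.01 m and value of joint screw below 0.2 rad), for 0.2 s.
2. the key lies flat on the bench, let go (both tips and the elbow less than 15 mm up) (height (world z) of each of key, key_long_tip, key_short_tip below 0.015 m and contact force between the fingers and key below 0.2 N), for 0.2 s.
3. the key's short arm is at least 12 mm deep in the screw, with the screw not yet turned (x of key_short_tip in the frame of socket_mouth above 0.012 m and distance between key_short_tip and socket_mouth below 0.03 m and value of joint screw below 0.2 rad), for 0.2 s.
At the end, for the whole second after the job is handed in: The screw is tight (turned clockwise to within 0.06 rad of its stop), the key's short arm still sits at least 10 mm deep in its socket, and the key is at rest and released (value of joint screw above 0.36 rad and x of key_short_tip in the frame of socket_mouth above 0.01 m and distance between key_short_tip and socket_mouth below 0.03 m and linear speed of key below 0.03 m/s); the robot touches nothing.
It fails at once if a bystander tool was moved by more than 40 mm (distance of any of bench_block, side_cutters, wax_lump from where it was at the start of the episode above 0.04 m).
It also fails if it takes over 59 s, if anything falls off the work surface, if the arm or the gripper's body presses on something with over 40 N, if the wrist force passes 120 N, or if a joint passes its speed limit or range.

### The arm

A 6-joint arm with a two-finger parallel gripper is mounted at the origin on a cart in front of the work surface, level with it; the furniture and walls round the work are solid. World frame = base frame: x ahead of the robot, y to its left, z up, the work surface at z = 0. Lengths are in mm, angles in rad, forces in N, time in s.
With the tool pointing down it reaches from about 275 to 775 mm from the base axis. Payload 14.6 kg.
Tool frame: the origin (TCP) lies at the very end of the fingers, on their centre line; the grasp point (between the pads) lies 19 mm behind it; z points along the fingers, y is the direction in which the jaws open and shut (so a half turn about z gives the same grasp; the last joint's range is limited). The gripper opens to 85 mm and grips with 20 to 120 N. Pads are 22 mm wide; open, the fingers measure 114 mm over their backs; the gripper's body (76 mm by 85 mm) begins 54 mm behind the grasp point. The pads swing forward as they close: fully open they stand 13 mm farther back than shut.
Start: joints at [1.007, 0.263, -0.048, 1.259, 0, 1.415], TCP at [208.697, 481.741, 231.278] pointing down, gripper open.
Joint ranges: [-2.65, 2.65], [-0.89, 1.7], [-1.18, 1.37], [-2.13, 2.11], [-1.35, 1.29], [-3.14, 3.14]. Speed limits (rad/s): [1.89, 1.89, 2.57, 2.79, 3.14, 3.14].

### API

Orientations are given as a rotation vector (axis times angle).
In Python, from bench import robot, snapshot, get_calibration, masks_of, pinpoint gives the robot as it stands.
- The arm moves only by the tool drive_tool, never from a script. Its arguments are lists of equal length, an entry for each row: "turn": the turn, a rotation vector about the tool's x, y, z in degrees, a list of three; "delta_pos": the shift along the tool's x, y, z in mm, a list of three; "grip": the closure, from -1 (fully open) to 1 (shut), so that 0 is half open. In form: {"turn": [[rx, ry, rz], ...], "delta_pos": [[x, y, z], ...], "grip": [grip, ...]}. A call has exactly 8 rows; each row shifts and turns the commanded pose from where the row before left it, along the tool's axes as they then stand; what a row does not reach is not made up. A row lasts 1/10 s, in which the tool goes at most 50 mm and 8.59 degrees, less where a joint would pass 70% of its speed; a pose out of reach is approached as far as the arm can. A call is refused whole if a number of a shift passes 50 or a number of a turn 8.59, either way. A call with a gripper value outside its range is refused whole. The fingers move at their own pace and stop on an object; "newtons" is the grip in N (left out, the last holds). Time passes only in rows, so rows that do not move let the fingers close, or fill a call up. It gives the time, the measured TCP pose, the force and the opening at its end, in the units of the state.
- robot.read_state(): the state, without advancing time (a new reading comes with each control period).
- snapshot(name): name is "side" or "top" or "wrist"; returns the picture (384x512x3 uint8, red, green, blue); there is no depth.
- get_calibration(name): a dict with "mtx" (3x3 intrinsics, pixels), "k1" (the pictures are not rectified: a ray, as slopes to the right and down, at radius r is drawn at 1 + k1 r^2 times it, then the intrinsics apply), "rvec" (rotation vector, rad) and "tvec" (3), from world to camera coordinates, as OpenCV has them. Camera axes: x right, y down, z forward; pixel columns grow to the right and rows downward; lengths in mm; the calibration is good to about 2 mm. A picture is of the moment at which its call begins: read the wrist's pose just before it. get_calibration takes no time and is no camera call; for the wrist camera it gives the pose at the moment of the call.
- robot.job_done(): hands the job in, once; it reports no verdict.
Trained networks look in the newest picture that a camera, given by its name, has taken for a name from the list of things; names that differ only in an ending like _2 or _b are one class to them, and where a whole thing is asked for, a point or a joint stands for the part that bears it (a point fixed in the world has none). Each returns a list of dicts, best first, with "confidence" (0 to 1); they miss things now and then, are a little off and sometimes report something else, mostly with a low value. They report only what shows in the picture. A call takes as long as a camera call.
- masks_of(camera, name): "pixels" (384x512 bool, what is visible of it) and "centre" ([column, row] in pixels, amid what is visible of it).
- pinpoint(camera, name): "centre" ([column, row] in pixels: a listed point, or the origin of a listed thing).
The state is a dict: "t": time; "q": joint angles; "qvel": joint speeds; "effort": joint torques, N m; "position": TCP position; "tool_rot": TCP orientation; "wrist_force": force on the tool from outside, world axes, zero at the start; "ft_torque": the same for the moment, N m; "grip_width": finger opening in mm.
Only numpy, scipy, OpenCV 4.12 (cv2) and the standard library are available. Lean on these libraries where they do the work, as an engineer would, in place of code of your own. Each camera call takes 0.05 s, during which the arm holds its last target.

## Working session

There is one attempt and no reset: what is moved stays moved. The work goes in short steps, Python scripts to look and compute and a tool call to move; the robot and the scene stay as the last step left them, time stands still between calls to the robot, and variables do not carry over. Pictures are saved under pics/ and viewed, and the job is handed in when it is done.

Besides the shell and the picture viewer there is one more tool, called after "Call:" as name(argument=value, ...) on one line, values as JSON. drive_tool: Moves the arm, as the interface text tells. Its arguments: {"type":"object","properties":{"turn":{"type":"array","items":{"type":"array","items":{"type":"number"}}},"delta_pos":{"type":"array","items":{"type":"array","items":{"type":"number"}}},"grip":{"type":"array","items":{"type":"number"}},"newtons":{"type":"number"}},"required":["turn","delta_pos","grip"]}

```bash
ls; mkdir -p pics; cat > h.py <<'E'
import numpy as np, cv2
from scipy.spatial.transform import Rotation as R
from bench import robot, snapshot, get_calibration, masks_of, pinpoint
def snap(n,f):
    c=get_calibration(n); im=snapshot(n); cv2.imwrite('pics/'+f,im[:,:,::-1]); return im,c
def ray(c,px):
    m=np.array(c['mtx']);k=c['k1']
    d=np.array([(px[0]-m[0,2])/m[0,0],(px[1]-m[1,2])/m[1,1]])
    u=d.copy()
    for _ in range(30): u=d/(1+k*(u@u))
    Rm=cv2.Rodrigues(np.array(c['rvec'],float))[0];t=np.array(c['tvec'],float).ravel()
    v=Rm.T@np.array([u[0],u[1],1]);return -Rm.T@t, v/np.linalg.norm(v)
def atz(c,px,z):
    o,v=ray(c,px);return o+v*(z-o[2])/v[2]
def proj(c,P):
    m=np.array(c['mtx']);Rm=cv2.Rodrigues(np.array(c['rvec'],float))[0];t=np.array(c['tvec'],float).ravel()
    p=np.atleast_2d(P)@Rm.T+t;u=p[:,:2]/p[:,2:];u=u*(1+c['k1']*(u**2).sum(1,keepdims=True))
    return u*[m[0,0],m[1,1]]+[m[0,2],m[1,2]]
def tri(rs):
    A=0;b=0
    for o,v in rs:
        P=np.eye(3)-np.outer(v,v);A=A+P;b=b+P@o
    x=np.linalg.solve(A,b);return x,[np.linalg.norm((np.eye(3)-np.outer(v,v))@(x-o)) for o,v in rs]
E
python3 - <<'E'
from h import *
s=robot.read_state();print(s)
cs={}
for n in ['side','top','wrist']:
    im,c=snap(n,n+'0.png');cs[n]=c
    print(n,c,ray(c,(256,192)))
for n in ['side','top']:
    for t in ['holder','socket_mouth','key','key_long_tip','key_short_tip','bench_block','side_cutters','wax_lump']:
        print(n,t,[(np.round(d['centre'],1),round(d['confidence'],2)) for d in pinpoint(n,t)[:2]])
print(robot.read_state()['t'])
E
```

```text
pics
{'t': 0.0, 'q': array([ 1.00671477e+00,  2.63536901e-01, -4.89275209e-02,  1.25939737e+00,
       -2.49246258e-06,  1.41549522e+00]), 'qvel': array([ 6.06399605e-04, -5.50390658e-05, -7.33901650e-04, -7.17664550e-04,
       -1.43107956e-03,  1.22319038e-03]), 'effort': array([-4.88679470e-04, -6.37611508e+01,  3.84564650e+01,  1.36747843e-02,
       -1.09535697e-04, -2.01431669e-05]), 'position': array([208.54320632, 481.51099496, 230.82130675]), 'tool_rot': array([-6.37573687e-01, -3.07583487e+00,  1.56771659e-03]), 'wrist_force': array([-0.09038733, -0.51664397, -0.16018598]), 'ft_torque': array([-0.01495871,  0.02535294, -0.00423459]), 'grip_width': 85.48951516348971}
side {'mtx': array([[477.50724255,   0.        , 260.81114197],
       [  0.        , 477.50724255, 194.85847684],
       [  0.        ,   0.        ,   1.        ]]), 'k1': -0.07050792830068346, 'rvec': array([ 2.11213414, -0.25442401,  0.16952487]), 'tvec': array([-449.20699483,  199.09296528, 1097.75283198])} (array([ 214.69626951, -912.0908411 ,  753.97746822]), array([ 0.21229933,  0.82773319, -0.51941002])
[... 953 characters left out ...]
167.3]), 0.83)]
side key_long_tip [(array([261.4, 149.6]), 0.6), (array([220.3, 167.2]), 0.54)]
side key_short_tip [(array([223.8, 187.4]), 0.92)]
side bench_block [(array([243.4, 162.3]), 0.46)]
side side_cutters [(array([301.7, 291.2]), 0.59), (array([261.2, 148.2]), 0.23)]
side wax_lump [(array([255.4, 268.1]), 0.46)]
top holder []
top socket_mouth [(array([189. , 158.3]), 0.67)]
top key [(array([195. , 201.9]), 0.81)]
top key_long_tip [(array([192.1, 145.7]), 0.53)]
top key_short_tip [(array([192. , 205.8]), 0.69)]
top bench_block [(array([153. , 151.1]), 0.8), (array([195.4, 205.7]), 0.53)]
top side_cutters [(array([377.9, 238.9]), 0.6)]
top wax_lump [(array([327.1, 253.1]), 0.56)]
0.95
```

View pics/side0.png

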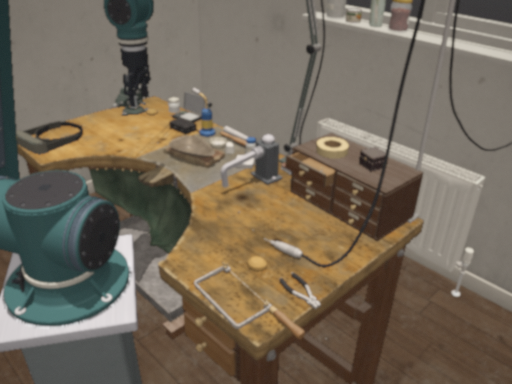

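View pics/top0.png

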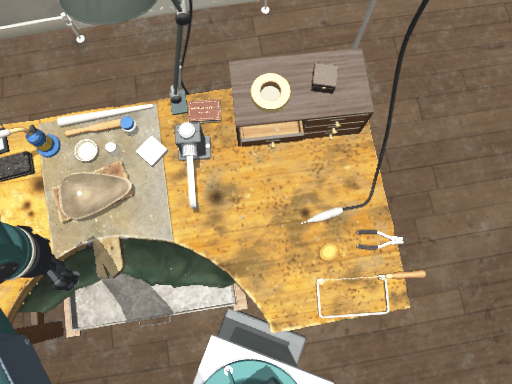

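View pics/wrist0.png

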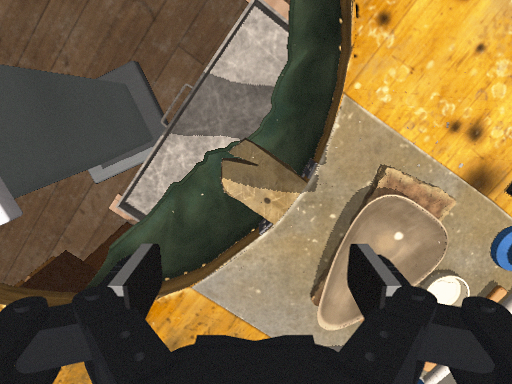

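```bash
python3 - <<'E'
from h import *
S=get_calibration('side');T=get_calibration('top')
for n,a,b in [('mouth',(251.9,151.9),(189,158.3)),('key',(219.9,167.3),(195,201.9)),('lt',(261.4,149.6),(192.1,145.7)),('st',(223.8,187.4),(192,205.8))]:
    print(n,*tri([ray(S,a),ray(T,b)]))
print('holder',atz(S,(271.3,179.3),0),'cut',atz(S,(301.7,291.2),0),atz(T,(377.9,238.9),0),'wax',atz(S,(255.4,268.1),0),atz(T,(327.1,253.1),0),'bb',atz(S,(243.4,162.3),0),atz(T,(153,151.1),0))
E
```

```text
mouth [523.76335995 354.81084589 103.60950678] [np.float64(0.845871158237495), np.float64(0.8458711582376895)]
key [423.68337751 303.79809397  90.17019111] [np.float64(7.112239433637033), np.float64(7.112239433637143)]
lt [554.98757399 359.43212215 105.96960616] [np.float64(0.6016753984423218), np.float64(0.6016753984424347)]
st [429.3767503  322.90138293   8.76628781] [np.float64(0.5802653278293961), np.float64(0.5802653278293518)]
holder [589.09164393 354.44303501   0.        ] cut [ 520.16093543 -155.70346959    0.        ] [ 518.15853312 -153.13298174    0.        ] wax [436.63334922 -53.43621789   0.        ] [438.25956012 -42.54730887   0.        ] bb [527.63371181 486.43622895   0.        ] [530.13359987 479.97557665   0.        ]
```

```bash
python3 - <<'E'
import cv2
a=cv2.imread('pics/side0.png')[125:215,200:300];b=cv2.imread('pics/top0.png')[115:220,140:260]
cv2.imwrite('pics/z1.png',cv2.resize(a,None,fx=7,fy=6.6,interpolation=cv2.INTER_CUBIC) if 0 else cv2.resize(a,(660,594),interpolation=cv2.INTER_CUBIC))
cv2.imwrite('pics/z2.png',cv2.resize(b,(660,578),interpolation=cv2.INTER_CUBIC))
E
```

```text
(no output)
```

View pics/z1.png

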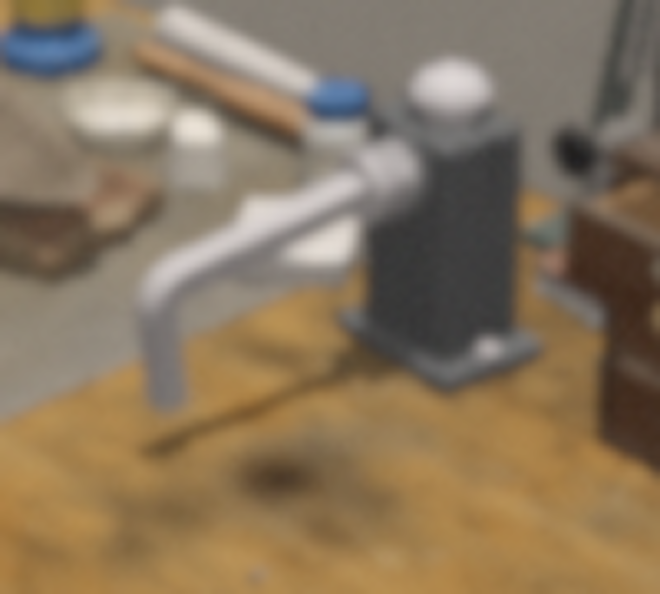

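View pics/z2.png

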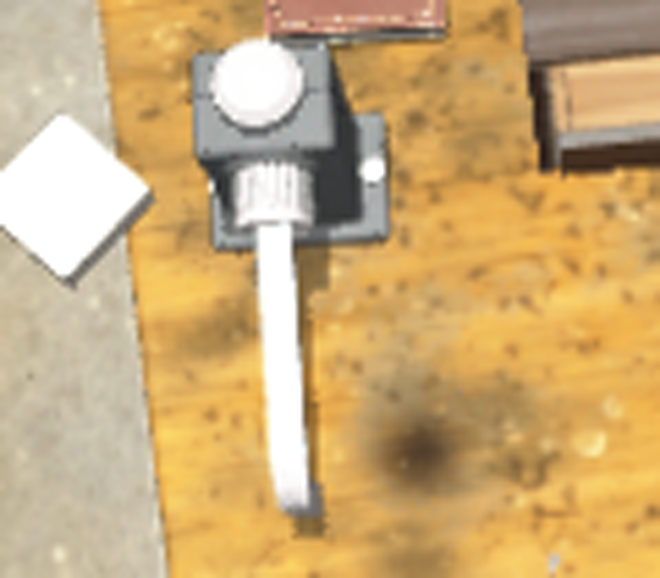

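```bash
cat > fit.py <<'E'
from h import *
from scipy.optimize import least_squares
S=get_calibration('side');T=get_calibration('top')
def z1(*p): return (p[0]/6.6+200-.5+.08,p[1]/6.6+125-.42)
def z2(*p): return (p[0]/5.5+140-.41,p[1]/5.5+115-.41)
obs=[(T,z2(215,250),(-32,43,5)),(T,z2(388,240),(-32,-43,5)),(T,z2(385,115),(32,-43,10)),
(T,z2(205,162),(-25,31,123)),(T,z2(333,150),(-25,-31,123)),(T,z2(195,55),(25,31,123)),(T,z2(257,82),(0,0,146)),
(S,z1(345,322),(-32,43,5)),(S,z1(447,388),(-32,-43,0)),(S,z1(540,350),(32,-43,5)),(S,z1(520,125),(25,-31,123)),(S,z1(452,60),(0,0,146))]
def W(p,P):
    c,s=np.cos(p[2]),np.sin(p[2]);P=np.array(P,float)
    return np.array([p[0]+c*P[0]-s*P[1],p[1]+s*P[0]+c*P[1],P[2]])
def f(p): return np.concatenate([proj(c,W(p,P))[0]-px for c,px,P in obs])
r=least_squares(f,[577,355,0],loss='soft_l1')
print(r.x,np.round(f(r.x).reshape(-1,2),1).tolist())
print('mouth',W(r.x,(-53,0,100)),proj(S,W(r.x,(-53,0,100))),proj(T,W(r.x,(-53,0,100))))
# key elbow guesses
for px in [z2(300,505)]: print('elbow top',atz(T,px,92))
print(atz(T,z2(278,225),107))
E
python3 fit.py
```

```text
[5.76315500e+02 3.77282103e+02 4.26028815e-01] [[0.1, 0.5], [1.0, 0.2], [0.4, -0.6], [-1.7, -0.5], [0.9, 0.0], [-0.4, -0.7], [-0.1, -0.0], [-2.3, -0.8], [-0.9, 1.4], [0.5, -0.3], [0.9, -0.6], [-1.3, 1.0]]
mouth [528.05295564 355.37943659 100.        ] [[252.94067432 152.80003102]] [[189.85889017 156.74511347]]
elbow top [419.75122983 300.57535945  92.        ]
[529.60909777 354.16628888 107.        ]
```

```bash
cat >> h.py <<'E'
import json
def Rh(yaw=0.426,roll=0,pitch=0):
    "tool down, jaws along holder y; tool x=-h; then roll about h (deg)"
    h=np.array([np.cos(yaw),np.sin(yaw),0]);y=np.array([-h[1],h[0],0])
    M=np.c_[-h,y,np.cross(-h,y)]
    return R.from_rotvec(np.radians(roll)*h)*R.from_matrix(M)
def plan(pos,Rt,n,start=None,grip=-1,newtons=None,vmax=50,nd=1):
    s=robot.read_state()
    p=np.array(s['position']) if start is None else np.array(start[0]); r=R.from_rotvec(s['tool_rot']) if start is None else start[1]
    rv=(r.inv()*Rt).as_rotvec(degrees=True); st=np.round(rv/n,2); d=(np.array(pos)-p)/n
    print('ang',np.round(np.linalg.norm(rv),1),'per row',np.round(np.linalg.norm(d),1),'rv',np.round(rv,1))
    dp=[];tu=[]
    for i in range(8):
        if i<n:
            dp.append([float(v) for v in np.round(r.inv().apply(d),nd)]);tu.append([float(v) for v in st]);p=p+r.apply(dp[-1]);r=r*R.from_rotvec(st,degrees=True)
        else: dp.append([0,0,0]);tu.append([0,0,0])
    print(json.dumps(dict(turn=tu,delta_pos=dp,grip=[grip]*8)));return p,r
E
python3 - <<'E'
from h import *
plan([469,329,170],Rh(),8)
E
```

```text
ang 47.8 per row 38.5 rv [  0.   -0.  -47.8]
{"turn": [[0.0, -0.0, -5.98], [0.0, -0.0, -5.98], [0.0, -0.0, -5.98], [0.0, -0.0, -5.98], [0.0, -0.0, -5.98], [0.0, -0.0, -5.98], [0.0, -0.0, -5.98], [0.0, -0.0, -5.98]], "delta_pos": [[-37.4, -4.6, 7.7], [-36.8, -8.5, 7.7], [-35.7, -12.2, 7.7], [-34.2, -15.9, 7.7], [-32.4, -19.4, 7.7], [-30.2, -22.6, 7.7], [-27.7, -25.7, 7.7], [-24.8, -28.4, 7.7]], "grip": [-1, -1, -1, -1, -1, -1, -1, -1]}
```

Call:
drive_tool(turn=[[0,0,-5.98],[0,0,-5.98],[0,0,-5.98],[0,0,-5.98],[0,0,-5.98],[0,0,-5.98],[0,0,-5.98],[0,0,-5.98]], delta_pos=[[-37.4,-4.6,7.7],[-36.8,-8.5,7.7],[-35.7,-12.2,7.7],[-34.2,-15.9,7.7],[-32.4,-19.4,7.7],[-30.2,-22.6,7.7],[-27.7,-25.7,7.7],[-24.8,-28.4,7.7]], grip=[-1,-1,-1,-1,-1,-1,-1,-1])

```text
t: 1.75
position: [470.3, 328.0, 169.4]
tool_rot: [-0.671, 3.069, 0.0]
wrist_force: [-1.2, 0.9, -0.3]
grip_width: 85.3
```

```bash
python3 - <<'E'
from h import *
s=robot.read_state();print(s['t'],s['q'].round(3),s['position'].round(1),Rh().as_rotvec(),s['tool_rot'])
im,c=snap('wrist','w1.png')
for t in ['key','key_long_tip','key_short_tip','socket_mouth']:
    print(t,[(np.round(d['centre'],1),round(d['confidence'],2)) for d in pinpoint('wrist',t)[:2]])
print(proj(c,[[528,355.4,100],[423.5,308,90]]))
h=np.array([np.cos(.426),np.sin(.426),0])
E
```

```text
1.75 [ 0.467  0.37  -0.059  1.142  0.     0.036] [470.3 328.  169.4] [ 0.66411085 -3.07059622 -0.        ] [-6.70825213e-01  3.06900526e+00  8.67909853e-05]
key [(array([254.5, 134.1]), 0.86)]
key_long_tip []
key_short_tip []
socket_mouth [(array([254.5, 287.1]), 0.59)]
[[256.40293806 283.1966344 ]
 [257.2693208  129.81858545]]
```

View pics/w1.png

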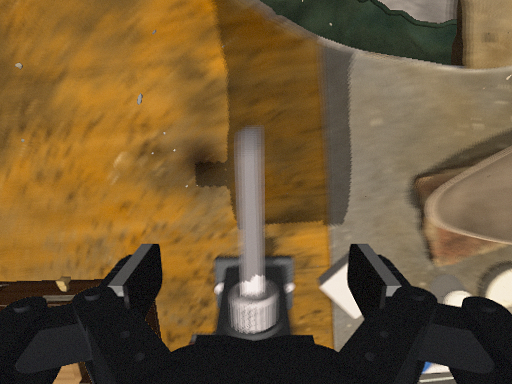

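Call:
drive_tool(turn=[[0,0,0],[0,0,0],[0,0,0],[0,0,0],[0,0,0],[0,0,0],[0,0,0],[0,0,0]], delta_pos=[[0,0.5,30],[0,0.5,30],[0,0,25],[0,0,10],[0,0,0],[0,0,0],[0,0,0],[0,0,0]], grip=[-1,-1,-0.5,0,1,1,1,1], newtons=60)

```text
t: 2.8
position: [469.3, 330.0, 75.8]
tool_rot: [-0.663, 3.069, -0.0]
wrist_force: [-0.0, -1.6, 3.3]
grip_width: 12.9
```

```bash
python3 - <<'E'
from h import *
s=robot.read_state();print(s['t'],s['q'].round(3),s['position'].round(1),s['wrist_force'].round(1),s['ft_torque'].round(2),s['grip_width'])
im,c=snap('wrist','w2.png');snap('side','s2.png')
a=cv2.imread('pics/s2.png')[95:215,170:330];cv2.imwrite('pics/s2z.png',cv2.resize(a,(800,600),interpolation=cv2.INTER_CUBIC))
E
```

```text
2.8 [ 0.471  0.433 -0.227  0.909 -0.001  0.045] [469.3 330.   75.8] [-0.  -1.6  3.3] [-0.27 -0.25 -0.22] 12.885016537559798
```

View pics/w2.png

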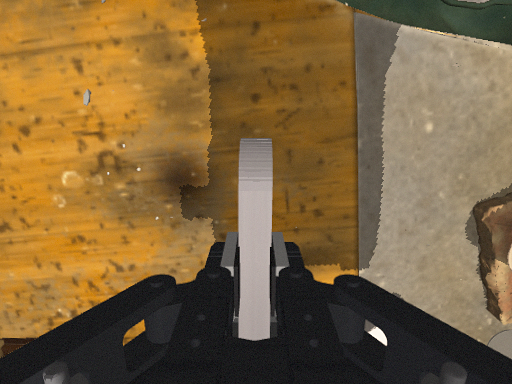

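View pics/s2z.png

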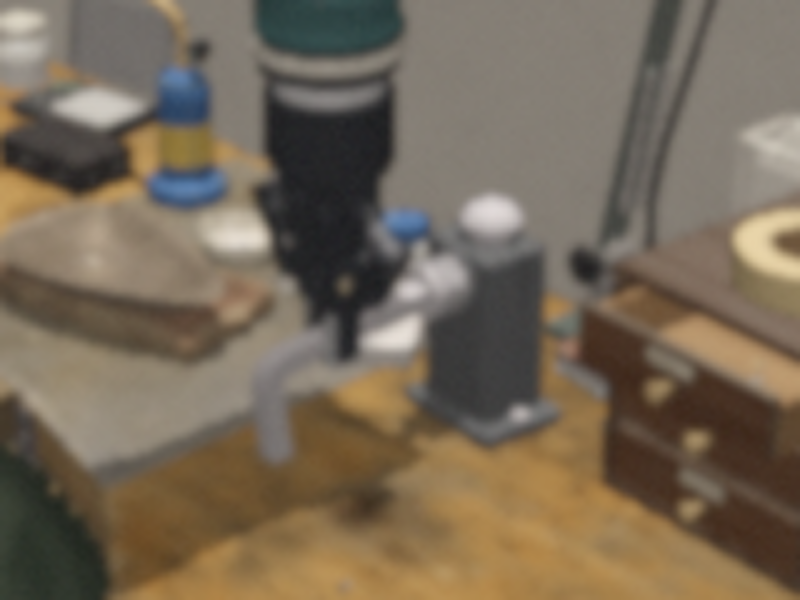

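Call:
drive_tool(turn=[[0,0,0],[0,0,0],[0,0,0],[0,0,0],[0,0,0],[0,0,0],[0,0,0],[0,0,0]], delta_pos=[[5,0,0.4],[10,0,0.9],[15,0,1.3],[15,0,1.3],[15,0,1.3],[10,0,0.9],[0,0,0],[0,0,0]], grip=[1,1,1,1,1,1,1,1])

```text
t: 3.7
position: [405.2, 301.1, 68.7]
tool_rot: [-0.664, 3.07, 0.0]
wrist_force: [-0.6, 0.1, -3.5]
grip_width: 12.8
```

```bash
python3 - <<'E'
from h import *
s=robot.read_state();print(s['t'],s['q'].round(3),s['position'].round(1),s['wrist_force'].round(1),s['ft_torque'].round(2),s['grip_width'])
im,c=snap('top','t3.png');snap('side','s3.png')
a=cv2.imread('pics/s3.png')[95:215,170:330];cv2.imwrite('pics/s3z.png',cv2.resize(a,(800,600),interpolation=cv2.INTER_CUBIC))
for px in [(200,245),(215,258),(235,270),(260,315),(260,240),(240,140),(300,140)]: print(px,atz(c,px,0).round())
E
```

```text
3.7 [ 0.478  0.338 -0.411  0.821  0.     0.051] [405.2 301.1  68.7] [-0.6  0.1 -3.5] [ 0.01 -0.03  0.  ] 12.771525614917289
(200, 245) [343. 267.   0.]
(215, 258) [326. 219.   0.]
(235, 270) [316. 161.   0.]
(260, 315) [236.  63.   0.]
(260, 240) [409. 128.   0.]
(240, 140) [641. 273.   0.]
(300, 140) [698. 122.   0.]
```

View pics/t3.png

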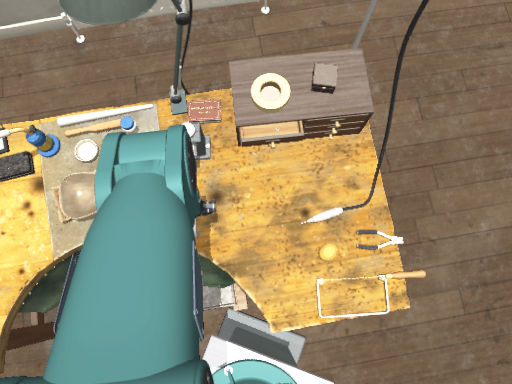

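View pics/s3z.png

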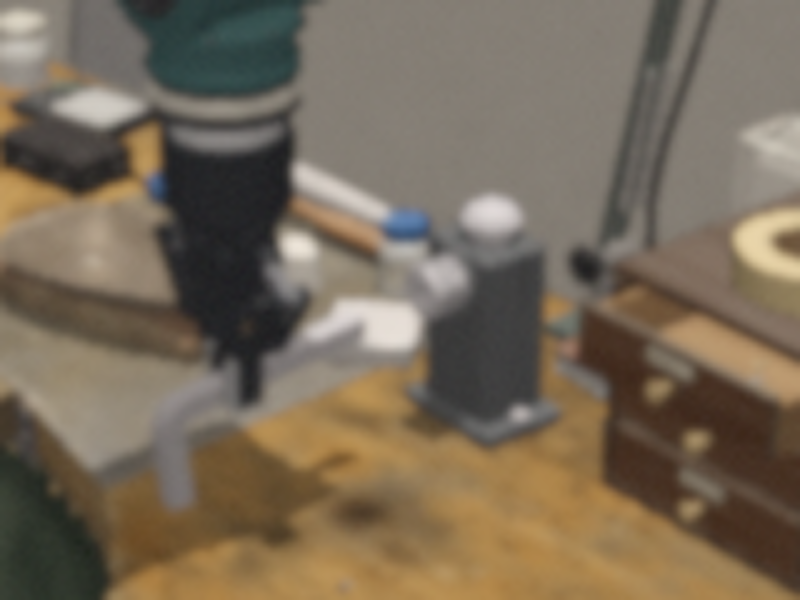

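```bash
python3 - <<'E'
from h import *
Rt=Rh(roll=62);G=np.array([446,211,125])
plan(G+18*Rt.apply([0,0,1]),Rt,8,grip=1)
E
```

```text
ang 62.0 per row 12.0 rv [-62.   0.   0.]
{"turn": [[-7.75, 0.0, 0.0], [-7.75, 0.0, 0.0], [-7.75, 0.0, 0.0], [-7.75, 0.0, 0.0], [-7.75, 0.0, 0.0], [-7.75, 0.0, 0.0], [-7.75, 0.0, 0.0], [-7.75, 0.0, 0.0]], "delta_pos": [[0.1, -10.4, -6.0], [0.1, -9.5, -7.3], [0.1, -8.4, -8.5], [0.1, -7.2, -9.6], [0.1, -5.8, -10.5], [0.1, -4.3, -11.2], [0.1, -2.8, -11.6], [0.1, -1.2, -11.9]], "grip": [1, 1, 1, 1, 1, 1, 1, 1]}
```

Call:
drive_tool(turn=[[-7.75,0,0],[-7.75,0,0],[-7.75,0,0],[-7.75,0,0],[-7.75,0,0],[-7.75,0,0],[-7.75,0,0],[-7.75,0,0]], delta_pos=[[0.1,-10.4,-6.0],[0.1,-9.5,-7.3],[0.1,-8.4,-8.5],[0.1,-7.2,-9.6],[0.1,-5.8,-10.5],[0.1,-4.3,-11.2],[0.1,-2.8,-11.6],[0.1,-1.2,-11.9]], grip=[1,1,1,1,1,1,1,1])

```text
t: 4.6
position: [440.4, 223.9, 116.8]
tool_rot: [0.533, -2.463, -1.487]
wrist_force: [-1.8, -1.4, -4.1]
grip_width: 12.6
```

```bash
python3 - <<'E'
from h import *
s=robot.read_state();print(s['t'],s['q'].round(3),s['position'].round(1),s['wrist_force'].round(1),s['ft_torque'].round(2),s['grip_width'])
r=R.from_rotvec(s['tool_rot']);print(r.as_matrix().round(2),s['position']-18*r.apply([0,0,1]), np.degrees((Rh().inv()*r).as_rotvec()))
snap('wrist','w4.png');snap('side','s4.png')
a=cv2.imread('pics/s4.png')[95:275,130:370];cv2.imwrite('pics/s4z.png',cv2.resize(a,(800,600),interpolation=cv2.INTER_CUBIC))
E
```

```text
4.6 [-0.162  0.693 -0.217  1.469  0.83  -0.96 ] [440.4 223.9 116.8] [-1.8 -1.4 -4.1] [-1.23 -0.55  0.04] 12.561116043914424
[[-0.91 -0.19 -0.36]
 [-0.41  0.42  0.81]
 [-0.    0.88 -0.47]] [446.90862058 209.38833802 125.22496325] [-6.22017513e+01 -2.18864476e-01 -2.20199438e-03]
```

View pics/w4.png

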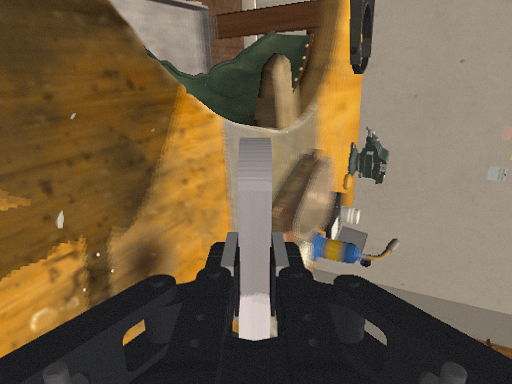

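View pics/s4z.png

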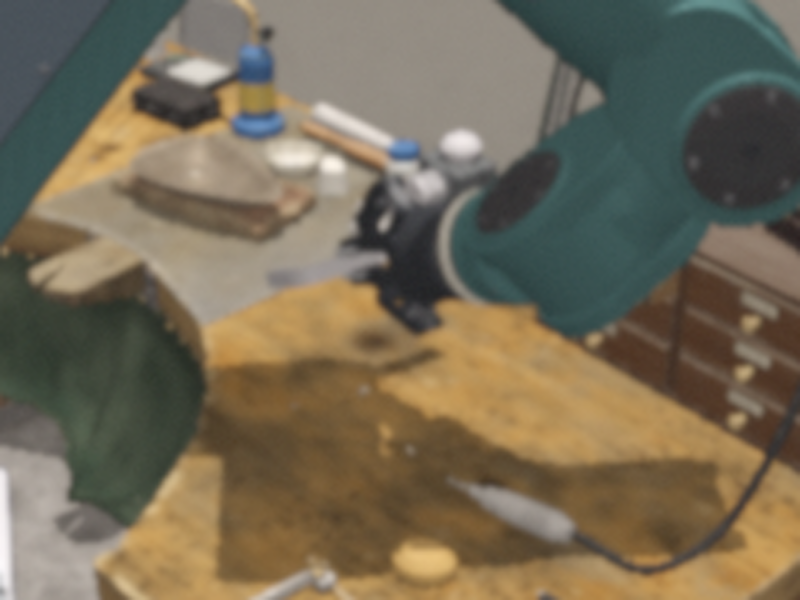

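Call:
drive_tool(turn=[[0,0,0],[0,0,0],[0,0,0],[0,0,0],[0,0,0],[0,0,0],[0,0,0],[0,0,0]], delta_pos=[[0,-13.3,7.1],[0,-13.3,7.1],[0,-13.3,7.1],[0,-13.3,7.1],[0,-8.8,4.7],[0,-6.2,3.3],[0,0,0],[0,0,0]], grip=[1,1,1,1,1,1,1,1])

```text
t: 5.5
position: [438.6, 225.2, 39.4]
tool_rot: [0.533, -2.464, -1.48]
wrist_force: [0.1, -0.3, -3.2]
grip_width: 12.8
```

```bash
python3 - <<'E'
from h import *
s=robot.read_state();print(s['t'],s['q'].round(3),s['position'].round(1),s['wrist_force'].round(1),s['ft_torque'].round(2),s['grip_width'])
r=R.from_rotvec(s['tool_rot']);print(s['position']-18*r.apply([0,0,1]))
snap('wrist','w5.png');snap('side','s5.png')
a=cv2.imread('pics/s5.png')[125:245,170:330];cv2.imwrite('pics/s5z.png',cv2.resize(a,(800,600),interpolation=cv2.INTER_CUBIC))
E
```

```text
5.5 [-0.158  0.79  -0.274  1.31   0.828 -0.953] [438.6 225.2  39.4] [ 0.1 -0.3 -3.2] [-1.22 -0.49  0.08] 12.815541272176002
[445.14258    210.70955239  47.82869681]
```

View pics/s5z.png

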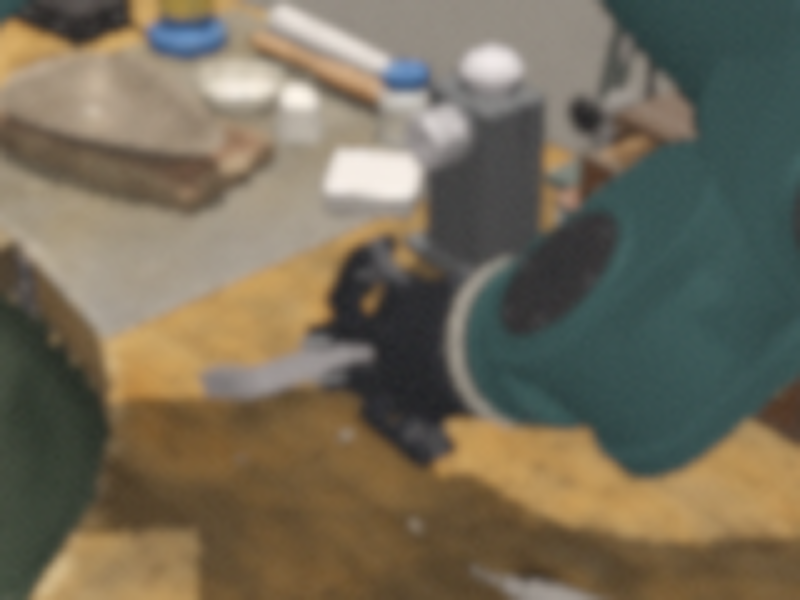

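View pics/w5.png

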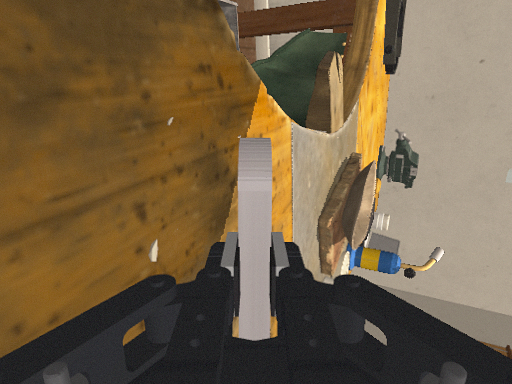

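Call:
drive_tool(turn=[[0,0,0],[0,0,0],[0,0,0],[0,0,0],[0,0,0],[0,0,0],[0,0,0],[0,0,0]], delta_pos=[[0,-2,1.1],[0,-2,1.1],[0,-2,1.1],[0,-1,0.5],[0,0,0],[0,0,0],[0,0,0],[0,0,0]], grip=[1,1,1,1,1,1,1,1])

```text
t: 6.4
position: [438.4, 225.2, 31.2]
tool_rot: [0.533, -2.464, -1.48]
wrist_force: [1.0, -0.4, -3.4]
grip_width: 12.2
```

```bash
python3 - <<'E'
from h import *
s=robot.read_state();print(s['t'],s['q'].round(3),s['position'].round(1),s['wrist_force'].round(1),s['ft_torque'].round(2),s['grip_width'])
r=R.from_rotvec(s['tool_rot']);print(s['position']-18*r.apply([0,0,1]))
E
```

```text
6.4 [-0.158  0.801 -0.279  1.294  0.828 -0.953] [438.4 225.2  31.2] [ 1.  -0.4 -3.4] [-1.19 -0.56  0.01] 12.188084786506263
[445.0053294  210.74963648  39.66949551]
```

Call:
drive_tool(turn=[[0,0,0],[0,0,0],[0,0,0],[0,0,0],[0,0,0],[0,0,0],[0,0,0],[0,0,0]], delta_pos=[[0,-1.8,0.9],[0,-1.8,0.9],[0,0,0],[0,0,0],[0,0,0],[0,0,0],[0,0,0],[0,0,0]], grip=[1,1,1,1,0.6,0.55,0.55,0.55])

```text
t: 7.2
position: [438.3, 225.1, 27.0]
tool_rot: [0.533, -2.464, -1.48]
wrist_force: [0.8, -0.8, -2.2]
grip_width: 19.5
```

```bash
python3 - <<'E'
from h import *
s=robot.read_state();print(s['t'],s['q'].round(3),s['position'].round(1),s['wrist_force'].round(1),s['ft_torque'].round(2),s['grip_width'])
snap('wrist','w6.png');snap('side','s6.png')
a=cv2.imread('pics/s6.png')[125:245,170:330];cv2.imwrite('pics/s6z.png',cv2.resize(a,(800,600),interpolation=cv2.INTER_CUBIC))
E
```

```text
7.2 [-0.158  0.807 -0.281  1.287  0.828 -0.954] [438.3 225.1  27. ] [ 0.8 -0.8 -2.2] [-1.09 -0.45 -0.03] 19.522759184778486
```

View pics/s6z.png

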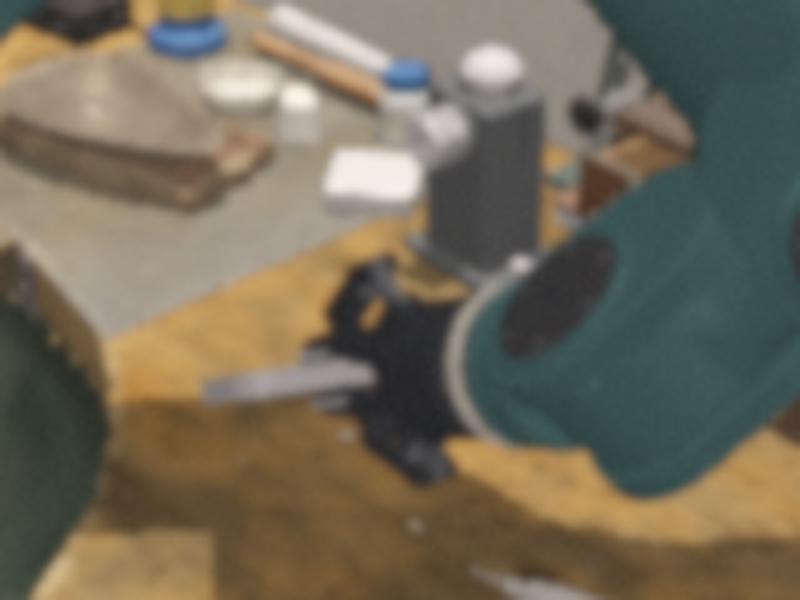

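View pics/w6.png

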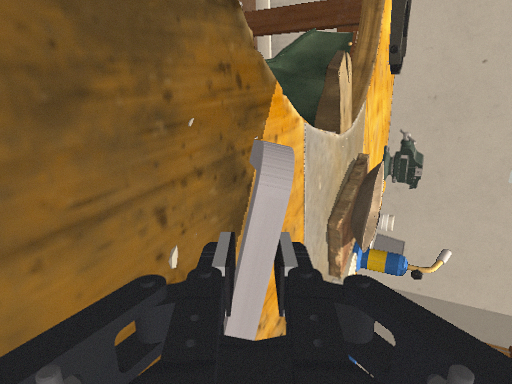

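Call:
drive_tool(turn=[[0,0,0],[0,0,0],[0,0,0],[0,0,0],[0,0,0],[0,0,0],[0,0,0],[0,0,0]], delta_pos=[[0,0,-4],[0,0,-6],[0,0,-10],[0,0,-15],[0,0,-20],[0,0,-20],[0,0,-20],[0,0,-20]], grip=[0.5,0.5,0.5,0.5,0.5,0.5,0.5,0.5])

```text
t: 8.1
position: [481.0, 131.4, 82.1]
tool_rot: [0.533, -2.464, -1.481]
wrist_force: [0.4, 0.3, -0.1]
grip_width: 21.3
```

```bash
python3 - <<'E'
from h import *
s=robot.read_state();print(s['t'],s['q'].round(3),s['position'].round(1),s['wrist_force'].round(1),s['grip_width'])
snap('wrist','w7.png');snap('side','s7.png')
a=cv2.imread('pics/s7.png')[125:245,170:330];cv2.imwrite('pics/s7z.png',cv2.resize(a,(800,600),interpolation=cv2.INTER_CUBIC))
E
```

```text
8.1 [-0.304  0.816 -0.072  1.58   0.719 -1.087] [481.  131.4  82.1] [ 0.4  0.3 -0.1] 21.271810773612362
```

View pics/s7z.png

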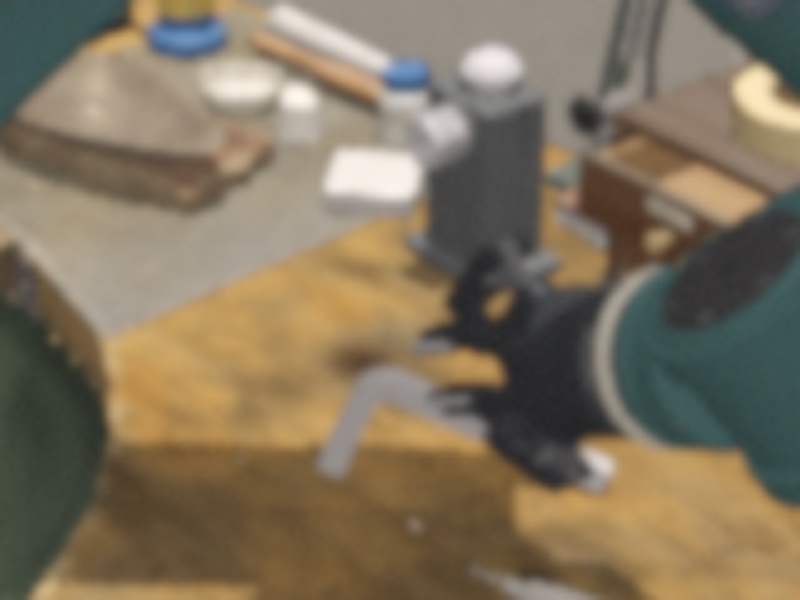

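View pics/w7.png

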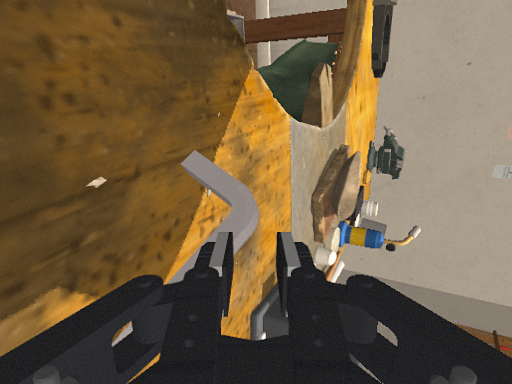

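```bash
python3 - <<'E'
from h import *
plan([440,120,230],Rh(),8,grip=-1)
E
```

```text
ang 61.9 per row 19.3 rv [61.9  0.2 -0.1]
{"turn": [[7.74, 0.02, -0.01], [7.74, 0.02, -0.01], [7.74, 0.02, -0.01], [7.74, 0.02, -0.01], [7.74, 0.02, -0.01], [7.74, 0.02, -0.01], [7.74, 0.02, -0.01], [7.74, 0.02, -0.01]], "delta_pos": [[5.3, 16.8, -7.9], [5.3, 15.6, -10.1], [5.3, 14.1, -12.1], [5.3, 12.3, -13.8], [5.3, 10.3, -15.4], [5.3, 8.2, -16.6], [5.3, 5.9, -17.6], [5.3, 3.4, -18.2]], "grip": [-1, -1, -1, -1, -1, -1, -1, -1]}
```

Call:
drive_tool(turn=[[7.74,0,0],[7.74,0,0],[7.74,0,0],[7.74,0,0],[7.74,0,0],[7.74,0,0],[7.74,0,0],[7.74,0,0]], delta_pos=[[5.3,18,-12],[5.3,18,-14],[5.3,14.1,-14],[5.3,12.3,-13.8],[5.3,10.3,-15.4],[5.3,8.2,-16.6],[5.3,5.9,-17.6],[5.3,3.4,-18.2]], grip=[0.5,0.5,0.5,0.5,0,-1,-1,-1])

```text
t: 9.0
position: [440.9, 116.2, 239.3]
tool_rot: [-0.663, 3.068, -0.005]
wrist_force: [0.0, -0.9, 0.2]
grip_width: 78.1
```

```bash
python3 - <<'E'
from h import *
s=robot.read_state();print(s['t'],s['q'].round(3),s['position'].round(1),s['wrist_force'].round(1),s['grip_width'])
for n in ['wrist','side','top']:
    im,c=snap(n,n[0]+'8.png')
    for t in ['key','key_long_tip','key_short_tip']:
        print(n,t,[(np.round(d['centre'],1),round(d['confidence'],2),atz(c,d['centre'],7).round(1)) for d in pinpoint(n,t)[:2]])
a=cv2.imread('pics/s8.png')[125:245,170:330];cv2.imwrite('pics/s8z.png',cv2.resize(a,(800,600),interpolation=cv2.INTER_CUBIC))
E
```

```text
9.0 [ 0.081  0.14  -0.189  1.239 -0.003 -0.345] [440.9 116.2 239.3] [ 0.  -0.9  0.2] 78.13289519864483
wrist key [(array([289.6, 199.3]), 0.58, array([465.8, 174.1,   7. ]))]
wrist key_long_tip [(array([210.6, 258.2]), 0.92, array([582., 115.,   7.])), (array([ 24.6, 130.8]), 0.47, array([ 519.9, -153.2,    7. ]))]
wrist key_short_tip [(array([294.3, 175.4]), 0.68, array([436. , 165.9,   7. ]))]
side key [(array([245.6, 199.5]), 0.6, array([480.1, 243.8,   7. ]))]
side key_long_tip [(array([294., 219.]), 0.62, array([588.1, 116. ,   7. ]))]
side key_short_tip [(array([235.2, 216.9]), 0.56, array([431.9, 161.8,   7. ]))]
top key []
top key_long_tip []
top key_short_tip []
```

View pics/s8z.png

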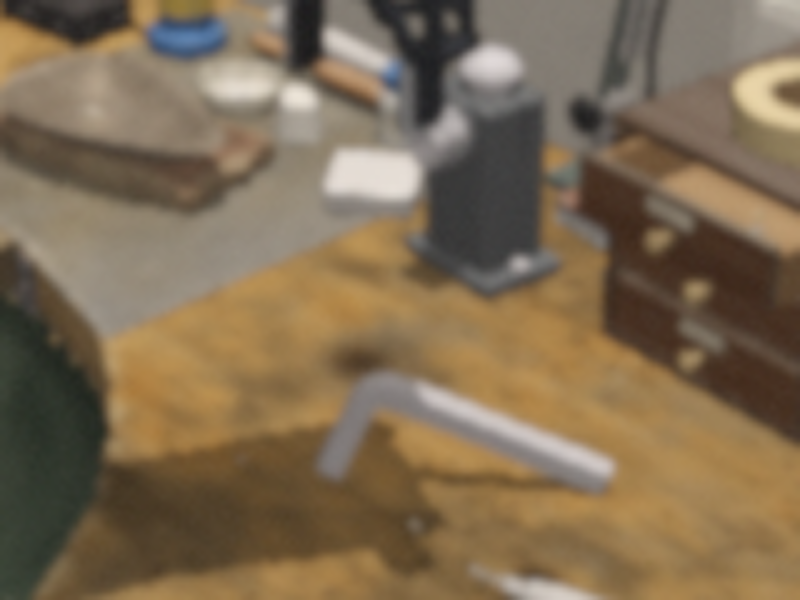

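View pics/w8.png

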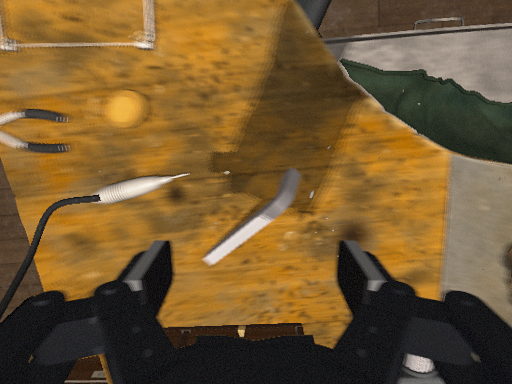

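```bash
python3 - <<'E'
from h import *
W=get_calibration('wrist');S=get_calibration('side')
print(tri([ray(W,(289.6,199.3)),ray(S,(245.6,199.5))]))
print(atz(W,(187,175),5),atz(W,(100,192),5))
u=np.array([.952,-.306,0]);n=np.array([.306,.952,0])
yaw=np.arctan2(u[1],u[0]);print(yaw)
Rt=Rh(yaw=yaw)  # tool x=-u, y=n
plan(np.array([458,156,42])+50*n,Rt,8,grip=1)
E
```

```text
(array([457.03933999, 161.74832948,  59.44560696]), [np.float64(4.188281226666982), np.float64(4.188281226666954)])
[488.75674721  46.86602708   5.        ] [553.80641059 -44.91959975   5.        ]
-0.31099828060554097
ang 42.2 per row 27.1 rv [ 0.1 -0.1 42.2]
{"turn": [[0.01, -0.01, 5.27], [0.01, -0.01, 5.27], [0.01, -0.01, 5.27], [0.01, -0.01, 5.27], [0.01, -0.01, 5.27], [0.01, -0.01, 5.27], [0.01, -0.01, 5.27], [0.01, -0.01, 5.27]], "delta_pos": [[-8.2, 8.3, 24.4], [-7.4, 9.0, 24.4], [-6.5, 9.7, 24.4], [-5.6, 10.2, 24.4], [-4.6, 10.7, 24.4], [-3.6, 11.1, 24.4], [-2.6, 11.4, 24.4], [-1.5, 11.6, 24.4]], "grip": [1, 1, 1, 1, 1, 1, 1, 1]}
```

Call:
drive_tool(turn=[[0,0,5.27],[0,0,5.27],[0,0,5.27],[0,0,5.27],[0,0,5.27],[0,0,5.27],[0,0,5.27],[0,0,5.27]], delta_pos=[[-8.2,14,16],[-7.4,14,18],[-6.5,14,22],[-5.6,12,25],[-4.6,9,28],[-3.6,8,28],[-2.6,6,29],[-1.5,5,29]], grip=[1,1,1,1,1,1,1,1])

```text
t: 10.4
position: [466.0, 203.6, 41.6]
tool_rot: [-0.49, -3.102, -0.002]
wrist_force: [0.7, -0.4, 0.0]
grip_width: -0.0
```

Call:
drive_tool(turn=[[0,0,0],[0,0,0],[0,0,0],[0,0,0],[0,0,0],[0,0,0],[0,0,0],[0,0,0]], delta_pos=[[0,-8,0],[0,-8,0],[0,-8,0],[0,-8,0],[0,-8,0],[0,-8,0],[0,-8,0],[0,0,0]], grip=[1,1,1,1,1,1,1,1])

```text
t: 11.2
position: [448.4, 149.2, 43.0]
tool_rot: [-0.486, -3.103, -0.002]
wrist_force: [-0.5, 0.3, -0.5]
grip_width: -0.2
```

```bash
python3 - <<'E'
from h import *
s=robot.read_state();print(s['t'],s['position'].round(1),s['wrist_force'].round(1),s['grip_width'])
for n in ['wrist','side']:
    im,c=snap(n,n[0]+'9.png')
    for t in ['key','key_long_tip','key_short_tip']:
        print(n,t,[(np.round(d['centre'],1),round(d['confidence'],2),atz(c,d['centre'],7).round(1)) for d in pinpoint(n,t)[:2]])
a=cv2.imread('pics/s9.png')[125:245,170:330];cv2.imwrite('pics/s9z.png',cv2.resize(a,(800,600),interpolation=cv2.INTER_CUBIC))
E
```

```text
11.2 [448.4 149.2  43. ] [-0.5  0.3 -0.5] -0.1986902939578327
wrist key [(array([161.1, 227. ]), 0.93, array([435.1,  93.8,   7. ]))]
wrist key_long_tip []
wrist key_short_tip [(array([255.9, 189.9]), 0.66, array([430.5, 156.2,   7. ]))]
side key [(array([238.9, 232.5]), 0.69, array([426.5,  88.1,   7. ]))]
side key_long_tip [(array([290.9, 220.6]), 0.64, array([577.4, 110.5,   7. ]))]
side key_short_tip []
```

View pics/s9z.png

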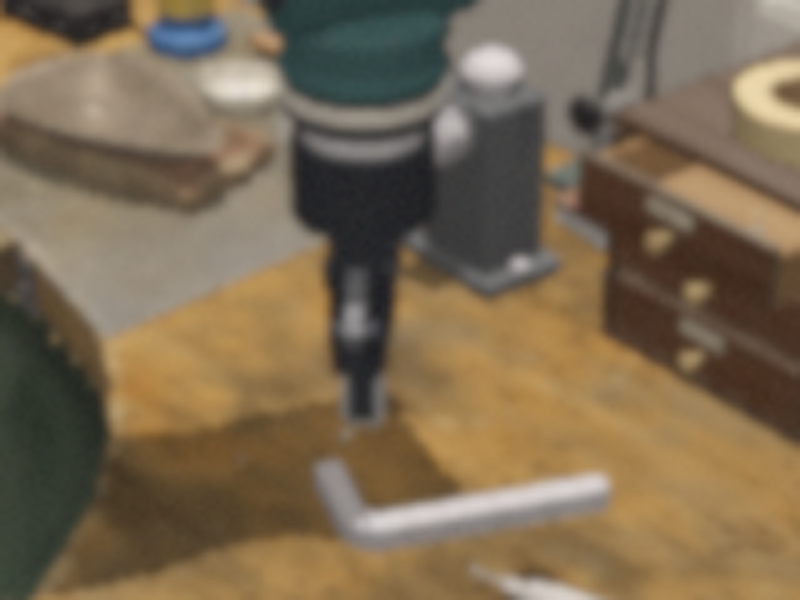

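View pics/w9.png

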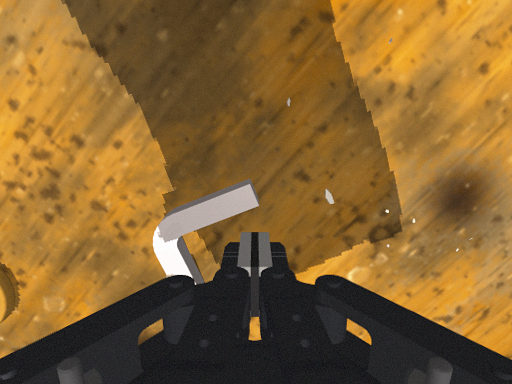

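```bash
python3 - <<'E'
from h import *
plan([470,100,190],Rh(yaw=.1),6,grip=-1)
E
```

```text
ang 23.5 per row 26.2 rv [  0.1  -0.  -23.5]
{"turn": [[0.01, -0.01, -3.91], [0.01, -0.01, -3.91], [0.01, -0.01, -3.91], [0.01, -0.01, -3.91], [0.01, -0.01, -3.91], [0.01, -0.01, -3.91], [0, 0, 0], [0, 0, 0]], "delta_pos": [[-5.9, -6.9, -24.5], [-5.4, -7.3, -24.5], [-4.9, -7.6, -24.5], [-4.4, -8.0, -24.5], [-3.8, -8.2, -24.5], [-3.3, -8.5, -24.5], [0, 0, 0], [0, 0, 0]], "grip": [-1, -1, -1, -1, -1, -1, -1, -1]}
```

Call:
drive_tool(turn=[[0,0,-3.91],[0,0,-3.91],[0,0,-3.91],[0,0,-3.91],[0,0,-3.91],[0,0,-3.91],[0,0,0],[0,0,0]], delta_pos=[[-5.9,-6.9,-24.5],[-5.4,-7.3,-24.5],[-4.9,-7.6,-24.5],[-4.4,-8.0,-24.5],[-3.8,-8.2,-24.5],[-3.3,-8.5,-24.5],[0,0,0],[0,0,0]], grip=[0,0,-1,-1,-1,-1,-1,-1])

```text
t: 12.4
position: [470.1, 99.7, 189.6]
tool_rot: [0.155, -3.138, -0.002]
wrist_force: [0.5, 0.1, -1.2]
grip_width: 85.2
```

```bash
python3 - <<'E'
from h import *
s=robot.read_state();print(s['t'],s['position'].round(1),s['tool_rot'],s['wrist_force'].round(1),s['grip_width'])
for n in ['wrist']:
    im,c=snap(n,n[0]+'10.png')
    for t in ['key','key_long_tip','key_short_tip']:
        print(n,t,[(np.round(d['centre'],1),round(d['confidence'],2),atz(c,d['centre'],7).round(1)) for d in pinpoint(n,t)[:2]])
E
```

```text
12.4 [470.1  99.7 189.6] [ 1.54850395e-01 -3.13767240e+00 -2.15008301e-03] [ 0.5  0.1 -1.2] 85.16860713388549
wrist key [(array([251.3, 135. ]), 0.8, array([432.8,  93. ,   7. ]))]
wrist key_long_tip [(array([246.6, 260.9]), 0.95, array([575.3, 101.2,   7. ]))]
wrist key_short_tip [(array([311.2, 138. ]), 0.6, array([429.8, 154.5,   7. ]))]
```

View pics/w10.png

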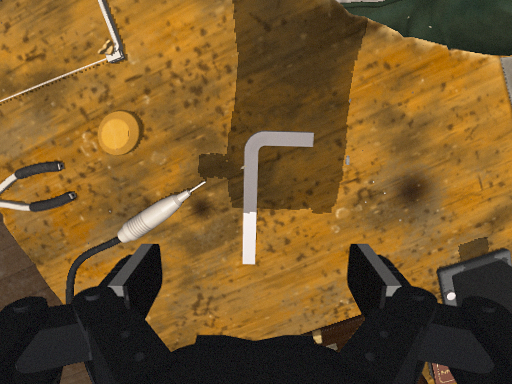

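```bash
python3 - <<'E'
from h import *
plan([474.7,95.2,4],Rh(yaw=.053),7,grip=-1)
E
```

```text
ang 2.7 per row 26.4 rv [ 0.1 -0.1  2.7]
{"turn": [[0.01, -0.02, 0.38], [0.01, -0.02, 0.38], [0.01, -0.02, 0.38], [0.01, -0.02, 0.38], [0.01, -0.02, 0.38], [0.01, -0.02, 0.38], [0.01, -0.02, 0.38], [0, 0, 0]], "delta_pos": [[-0.7, -0.8, 26.4], [-0.7, -0.8, 26.4], [-0.7, -0.8, 26.4], [-0.7, -0.8, 26.4], [-0.7, -0.8, 26.4], [-0.7, -0.7, 26.4], [-0.7, -0.7, 26.4], [0, 0, 0]], "grip": [-1, -1, -1, -1, -1, -1, -1, -1]}
```

Call:
drive_tool(turn=[[0.01,-0.02,0.38],[0.01,-0.02,0.38],[0.01,-0.02,0.38],[0.01,-0.02,0.38],[0.01,-0.02,0.38],[0.01,-0.02,0.38],[0.01,-0.02,0.38],[0,0,0]], delta_pos=[[-0.7,-0.8,30],[-0.7,-0.8,35],[-0.7,-0.8,35],[-0.7,-0.8,35],[-0.7,-0.8,30],[-0.7,-0.7,15],[-0.7,-0.7,5],[0,0,0]], grip=[-0.5,0,0.2,0.2,0.2,0.2,0.2,0.2])

```text
t: 13.4
position: [474.9, 94.9, 4.3]
tool_rot: [-0.083, 3.14, 0.0]
wrist_force: [0.6, 0.4, 0.8]
grip_width: 34.0
```

```bash
python3 - <<'E'
from h import *
s=robot.read_state();print(s['t'],s['position'].round(1),s['tool_rot'],s['wrist_force'].round(1),s['grip_width'])
im,c=snap('wrist','w11.png')
E
```

```text
13.4 [474.9  94.9   4.3] [-8.33726626e-02  3.13987967e+00  2.69700088e-04] [0.6 0.4 0.8] 34.031992188570314
```

View pics/w11.png

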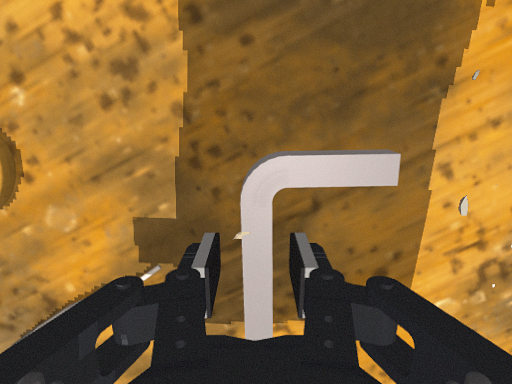

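Call:
drive_tool(turn=[[0,0,0],[0,0,0],[0,0,0],[0,0,0],[0,0,0],[0,0,0],[0,0,0],[0,0,0]], delta_pos=[[0,0,2],[0,0,0.5],[0,0,0],[0,0,0],[0,0,0],[0,0,-10],[0,0,-20],[0,0,-20]], grip=[0.2,0.2,1,1,1,1,1,1], newtons=90)

```text
t: 14.25
position: [474.8, 94.8, 53.2]
tool_rot: [-0.084, 3.139, 0.0]
wrist_force: [0.1, 0.2, -3.3]
grip_width: 11.2
```

```bash
python3 - <<'E'
from h import *
s=robot.read_state();print(s['t'],s['position'].round(1),s['tool_rot'],s['wrist_force'].round(1),s['ft_torque'].round(2),s['grip_width'])
im,c=snap('wrist','w12.png')
# next: lift & turn
E
```

```text
14.25 [474.8  94.8  53.2] [-8.37995083e-02  3.13937608e+00  2.55982886e-04] [ 0.1  0.2 -3.3] [-0.03 -0.04  0.01] 11.236644429002125
```

View pics/w12.png

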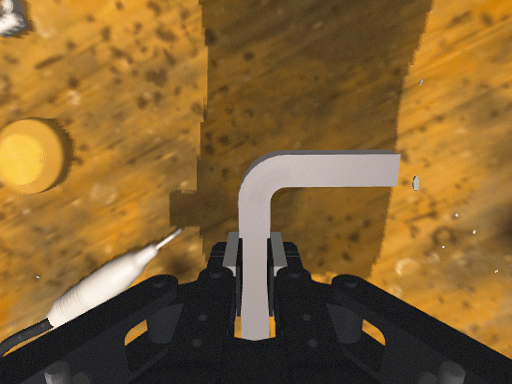

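```bash
python3 - <<'E'
from h import *
plan([461.5,279.1,95],Rh(yaw=.426-np.pi/2),8,grip=1)
E
```

```text
ang 68.7 per row 23.6 rv [ 0.2  0.2 68.7]
{"turn": [[0.02, 0.03, 8.58], [0.02, 0.03, 8.58], [0.02, 0.03, 8.58], [0.02, 0.03, 8.58], [0.02, 0.03, 8.58], [0.02, 0.03, 8.58], [0.02, 0.03, 8.58], [0.02, 0.03, 8.58]], "delta_pos": [[0.6, 23.1, -4.9], [4.0, 22.7, -4.9], [7.4, 21.9, -4.9], [10.6, 20.5, -4.9], [13.5, 18.7, -4.9], [16.2, 16.5, -4.9], [18.4, 13.9, -4.9], [20.3, 11.0, -4.9]], "grip": [1, 1, 1, 1, 1, 1, 1, 1]}
```

Call:
drive_tool(turn=[[0.02,0.03,8.58],[0.02,0.03,8.58],[0.02,0.03,8.58],[0.02,0.03,8.58],[0.02,0.03,8.58],[0.02,0.03,8.58],[0.02,0.03,8.58],[0.02,0.03,8.58]], delta_pos=[[0.6,23.1,-4.9],[4.0,22.7,-4.9],[7.4,21.9,-4.9],[10.6,20.5,-4.9],[13.5,18.7,-4.9],[16.2,16.5,-4.9],[18.4,13.9,-4.9],[20.3,11.0,-4.9]], grip=[1,1,1,1,1,1,1,1])

```text
t: 15.1
position: [460.2, 279.9, 91.6]
tool_rot: [-1.708, -2.634, 0.003]
wrist_force: [1.3, -0.7, -2.2]
grip_width: 11.2
```

```bash
python3 - <<'E'
from h import *
snap('wrist','dummy.png')
s=robot.read_state();print(s['t'],s['q'].round(2),s['position'].round(1),s['tool_rot'],Rh(yaw=.426-np.pi/2).as_rotvec(),s['wrist_force'].round(1),s['grip_width'])
im,c=snap('wrist','w13.png')
for t in ['key','key_short_tip','socket_mouth']:
    print(t,[(np.round(d['centre'],1),round(d['confidence'],2),atz(c,d['centre'],100).round(1)) for d in pinpoint('wrist',t)[:2]])
im,c=snap('side','s13.png')
for t in ['key','key_short_tip','socket_mouth']:
    print(t,[(np.round(d['centre'],1),round(d['confidence'],2)) for d in pinpoint('side',t)[:2]])
a=cv2.imread('pics/s13.png')[115:205,190:310];cv2.imwrite('pics/s13z.png',cv2.resize(a,(800,600),interpolation=cv2.INTER_CUBIC))
E
```

```text
15.15 [ 0.4   0.37 -0.28  0.92  0.    1.56] [460.3 282.6  92.3] [-1.72373396e+00 -2.62321584e+00 -5.35858486e-04] [1.70164213 2.6408367  0.        ] [-2.4  2.6 -2. ] 11.088633147635763
key []
key_short_tip [(array([390.5, 166.8]), 0.89, array([499.8, 345.5, 100. ]))]
socket_mouth [(array([463.4, 174. ]), 0.79, array([531.9, 355.9, 100. ]))]
key [(array([226.3, 162.2]), 0.69)]
key_short_tip [(array([243.7, 156.5]), 0.51)]
socket_mouth [(array([252.2, 154. ]), 0.92), (array([258.5, 268.4]), 0.7)]
```

View pics/w13.png

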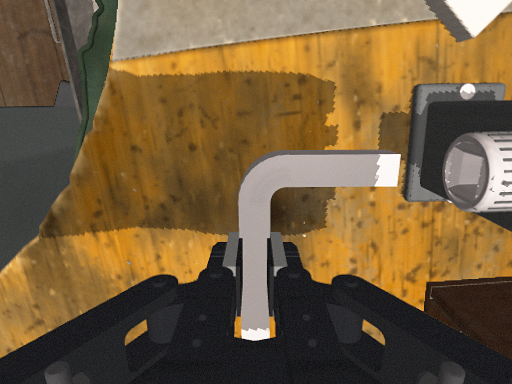

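View pics/s13z.png

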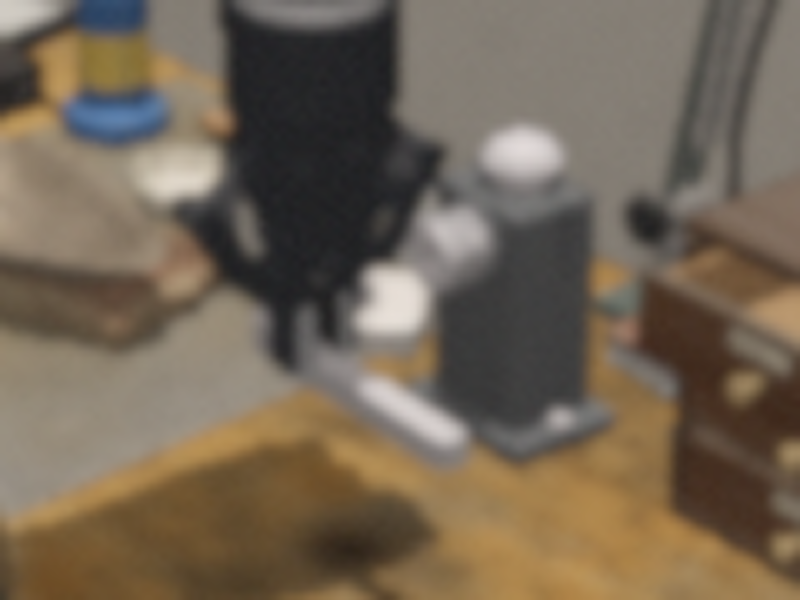

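```bash
python3 - <<'E'
from h import *
a=cv2.imread('pics/w13.png')[70:220,372:512];cv2.imwrite('pics/w13z.png',cv2.resize(a,(560,600),interpolation=cv2.INTER_CUBIC))
E
```

```text
(no output)
```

View pics/w13z.png

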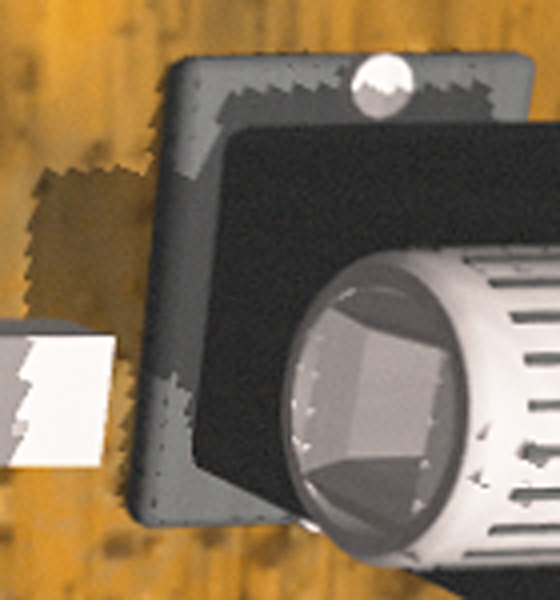

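```bash
cat > fit2.py <<'E'
from h import *
from scipy.optimize import least_squares
C=get_calibration('wrist')
z=lambda x,y:np.array([372+x/4-.4,70+y/4-.4])
obs=[(z(172,58),(-32,43,10)),(z(135,522),(-32,-43,8)),(z(535,58),(32,43,10)),(z(228,130),(-25,31,10)),(z(195,465),(-25,-31,10)),(z(375,408),(-53,0,100))]
def W(p,P):
    c,s=np.cos(p[2]),np.sin(p[2]);P=np.array(P,float)
    return np.array([p[0]+c*P[0]-s*P[1],p[1]+s*P[0]+c*P[1],P[2]])
f=lambda p:np.concatenate([proj(C,W(p,P))[0]-px for px,P in obs])
r=least_squares(f,[577,377,.43],loss='soft_l1');print(r.x,f(r.x).reshape(-1,2).round(1).tolist())
print('mouth',W(r.x,(-53,0,100)))
s=robot.read_state();Rt=R.from_rotvec(s['tool_rot']);print(s['t'],s['position'],Rt.as_matrix().round(4))
tx=Rt.apply([1,0,0]);print('tool x ang, i.e. +y_h dir minus 90:',np.arctan2(tx[1],tx[0])-np.pi/2)
# key tip ends: (115,337)-(98,465)zoom at top face z=bar+7
zb=s['position'][2]+5
for zz in (zb,): 
  a=atz(C,z(115,337),zz+7);b=atz(C,z(99,465),zz+7);print('tip',(a+b)/2,'w',np.linalg.norm(a-b))
E
python3 fit2.py
```

```text
[5.77551310e+02 3.76457967e+02 4.45646014e-01] [[5.6, -1.1], [0.5, 2.1], [4.7, -1.2], [-0.4, -1.1], [-2.2, 1.6], [-1.1, 0.6]]
mouth [529.72769326 353.61280028 100.        ]
15.55 [460.56599032 278.27926501  91.29361765] [[-4.136e-01  9.105e-01 -3.100e-03]
 [ 9.105e-01  4.136e-01 -2.000e-04]
 [ 1.100e-03 -2.900e-03 -1.000e+00]]
tool x ang, i.e. +y_h dir minus 90: 0.4264017593740437
tip [500.47603581 341.99360564 103.29361765] w 13.939000291950789
```

```bash
python3 - <<'E'
from h import *
s=robot.read_state();print(s['t'],s['position'].round(2))
im,c=snap('wrist','w14.png')
for t in ['key_short_tip','socket_mouth']:
    print(t,[(np.round(d['centre'],1),round(d['confidence'],2),atz(c,d['centre'],100).round(1)) for d in pinpoint('wrist',t)[:2]])
s=robot.read_state();print(s['t'],s['position'].round(2),s['qvel'].round(3))
a=cv2.imread('pics/w14.png')[70:220,372:512];cv2.imwrite('pics/w14z.png',cv2.resize(a,(560,600),interpolation=cv2.INTER_CUBIC))
E
```

```text
15.55 [460.57 278.28  91.29]
key_short_tip [(array([393.1, 169.2]), 0.67, array([499.8, 341.4, 100. ]))]
socket_mouth [(array([471.7, 169.5]), 0.98, array([532.1, 356.1, 100. ]))]
15.7 [460.59 278.59  91.39] [ 0.006  0.001  0.001 -0.001  0.001  0.004]
```

View pics/w14z.png

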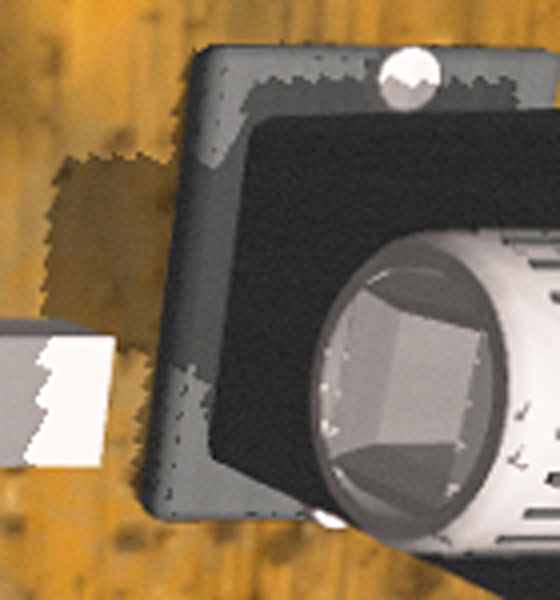

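```bash
sed -i 's/^obs=.*/obs=[(z(199,47),(-32,43,10)),(z(146,516),(-32,-43,8)),(z(252,118),(-25,31,10)),(z(212,462),(-25,-31,10)),(z(410,391),(-53,0,100))]/; s/z(115,337)/z(115,337)/; s/z(99,465)/z(102,465)/' fit2.py; python3 fit2.py
```

```text
[5.80562888e+02 3.79881284e+02 4.39440265e-01] [[5.1, -1.1], [2.8, 1.3], [-0.3, -0.7], [-1.3, -0.0], [-0.6, 0.5]]
mouth [532.59842172 357.33333637 100.        ]
15.7 [460.58563233 278.59022261  91.39056475] [[-0.4133  0.9106 -0.0029]
 [ 0.9106  0.4133 -0.    ]
 [ 0.0012 -0.0026 -1.    ]]
tool x ang, i.e. +y_h dir minus 90: 0.42606972022557854
tip [500.70566839 342.35692777 103.39056475] w 13.942213136007158
```

```bash
python3 - <<'E'
from h import *
im,c=snap('side','s14.png')
for t in ['key','key_short_tip','socket_mouth','key_long_tip']:
    print(t,[(np.round(d['centre'],1),round(d['confidence'],2)) for d in pinpoint('side',t)[:2]])
P=[[532.3,356.5,100],[500.7,342.4,96.4],[500.7,342.4,92.4],[500.7-62*.911,342.4-62*.413,96.4],[500.7-62*.911+140*.413,342.4-62*.413-140*.911,96.4]]
print(proj(c,P).round(1))
a=cv2.imread('pics/s14.png')[125:200,200:300];cv2.imwrite('pics/s14z.png',cv2.resize(a,(800,600),interpolation=cv2.INTER_CUBIC))
print(robot.read_state()['wrist_force'],robot.read_state()['ft_torque'])
E
```

```text
key [(array([227.7, 163. ]), 0.47)]
key_short_tip [(array([244.1, 157.3]), 0.48)]
socket_mouth [(array([251.1, 154.6]), 0.93)]
key_long_tip [(array([261.8, 179.6]), 0.71)]
[[254.2 152.5]
 [245.1 156.6]
 [245.1 157.8]
 [228.3 162.3]
 [257.9 181.4]]
[ 0.00882654  0.33401368 -3.06875823] [ 0.09155981  0.04106715 -0.02363047]
```

View pics/s14z.png

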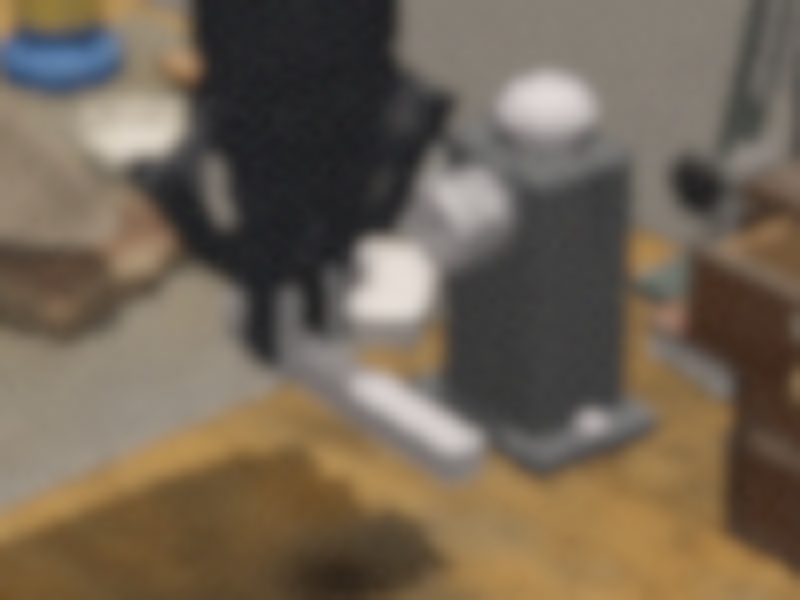

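Call:
drive_tool(turn=[[0,0,0],[0,0,0],[0,0,0],[0,0,0],[0,0,0],[0,0,0],[0,0,0],[0,0,0]], delta_pos=[[0,3,-2],[0,6,-1.6],[0,7,0],[0,7,0],[0,4,0],[0,2,0],[0,0,0],[0,0,0]], grip=[1,1,1,1,1,1,1,1])

```text
t: 16.75
position: [486.8, 290.9, 94.8]
tool_rot: [-1.7, -2.639, 0.003]
wrist_force: [1.1, -0.9, -2.8]
grip_width: 11.1
```

```bash
python3 - <<'E'
from h import *
s=robot.read_state();print(s['t'],s['position'].round(2),s['wrist_force'].round(1))
im,c=snap('wrist','w15.png')
snap('side','s15.png')
a=cv2.imread('pics/w15.png')[90:240,372:512];a=cv2.resize(a,(560,600),interpolation=cv2.INTER_CUBIC);cv2.imwrite('pics/w15z.png',a)
a=cv2.imread('pics/s15.png')[125:200,200:300];cv2.imwrite('pics/s15z.png',cv2.resize(a,(800,600),interpolation=cv2.INTER_CUBIC))
E
```

```text
16.75 [486.76 290.89  94.85] [ 1.1 -0.9 -2.8]
```

View pics/w15z.png

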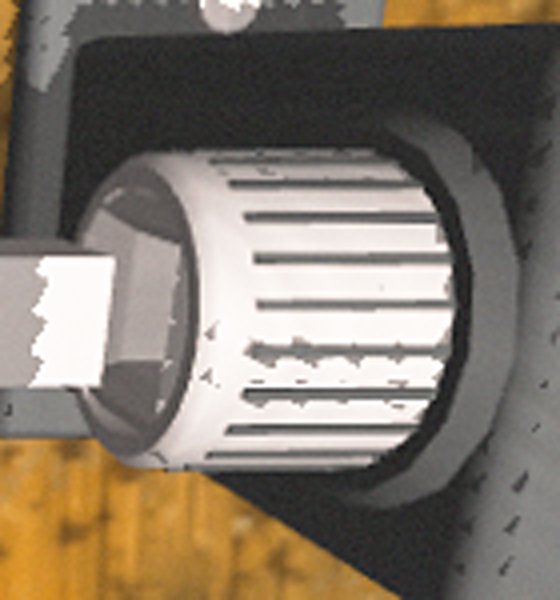

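View pics/s15z.png

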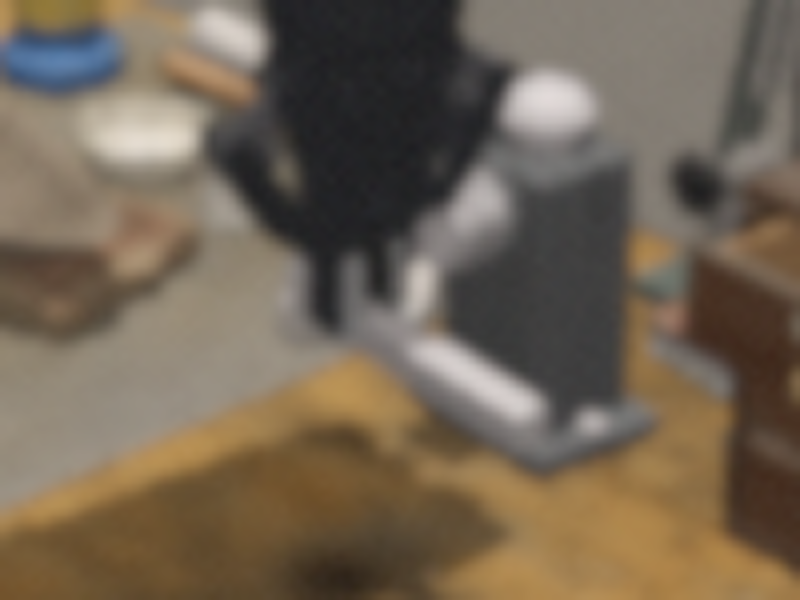

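```bash
python3 - <<'E'
from h import *
C=get_calibration('wrist');z=lambda x,y:np.array([372+x/4-.4,90+y/4-.4])
h=np.array([np.cos(.432),np.sin(.432),0]);y=np.array([-h[1],h[0],0])
a=atz(C,z(114,256),107);b=atz(C,z(103,388),107);m=(a+b)/2
# head silhouettes: tangent rays to cylinder; solve lateral at which cylinder axis at z=100: use ray planes
o,_=ray(C,(0,0));
def lat(px,col=None):
    o,v=ray(C,px);return o@y,v@y,o[2],v[2]
from scipy.optimize import fsolve
def sol(p1,p2):
    def f(q):
        r=[]
        for p in (p1,p2):
            oy,vy,oz,vz=lat(p);n=np.hypot(vy,vz);r.append(((q[0]-oy)*vz-(q[1]-oz)*vy)/n)
        return r
    q=fsolve(lambda q:[f(q)[0]-17.5*s1,f(q)[1]+17.5*s1],[350*.908-530*.419,100]);return q
for s1 in (1,-1): print('head axis lat,z',sol(z(210,150),z(210,472)),sol(z(300,151),z(300,472)))
print('key lat',m@y,'w',np.linalg.norm(a-b),'tip h',m@h,'mouth h est',532.3*h[0]+356.5*h[1],'lat',532.3*y[0]+356.5*y[1])
k1=atz(C,(300,168),107)
print(robot.read_state()['position']@y)
E
```

```text
head axis lat,z [101.82563622 103.59695839] [101.7577732  103.62449515]
head axis lat,z [154.95581631 373.26480142] [155.02367933 373.23726466]
key lat 101.3833405438258 w 14.385799631075061 tip h 626.9167684017824 mouth h est 632.6599364916148 lat 100.88084435821233
60.36975047775634
```

Call:
drive_tool(turn=[[0,0,0],[0,0,0],[0,0,0],[0,0,0],[0,0,0],[0,0,0],[0,0,0],[0,0,0]], delta_pos=[[0,2,0],[0,3,0],[0,3,0],[0,3,0],[0,3,0],[0,2,0],[0,0,0],[0,0,0]], grip=[1,1,1,1,1,1,1,1])

```text
t: 17.65
position: [501.7, 297.6, 95.0]
tool_rot: [-1.7, -2.639, 0.002]
wrist_force: [0.2, 0.6, -1.6]
grip_width: 11.5
```

```bash
python3 - <<'E'
from h import *
s=robot.read_state();print(s['t'],s['position'].round(2),s['wrist_force'].round(1),s['ft_torque'].round(2))
h=np.array([np.cos(.426),np.sin(.426),0]);print(s['position']@h)
im,c=snap('wrist','w16.png')
E
```

```text
17.65 [501.73 297.64  94.96] [ 0.2  0.6 -1.6] [ 0.15 -0.18  0.01]
579.8811620338531
```

View pics/w16.png

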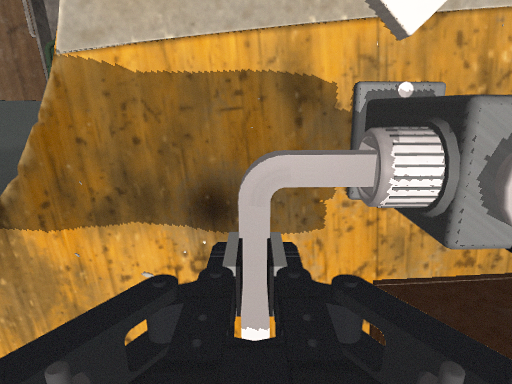

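Call:
drive_tool(turn=[[0,0,0],[0,0,0],[0,0,0],[0,0,0],[0,0,0],[0,0,0],[0,0,0],[0,0,0]], delta_pos=[[0,2,0],[0,3,0],[0,3,0],[0,3,0],[0,3,0],[0,2,0],[0,0,0],[0,0,0]], grip=[1,1,1,1,1,1,1,1])

```text
t: 18.5
position: [516.3, 304.3, 94.9]
tool_rot: [-1.7, -2.639, 0.002]
wrist_force: [1.1, 0.3, -1.2]
grip_width: 11.1
```

```bash
python3 - <<'E'
from h import *
s=robot.read_state();print(s['t'],s['position'].round(2),s['wrist_force'].round(1),s['ft_torque'].round(2))
h=np.array([np.cos(.426),np.sin(.426),0]);print(s['position']@h)
im,c=snap('wrist','w17.png')
E
```

```text
18.5 [516.32 304.33  94.87] [ 1.1  0.3 -1.2] [ 0.22 -0.1  -0.05]
595.9279510478076
```

View pics/w17.png

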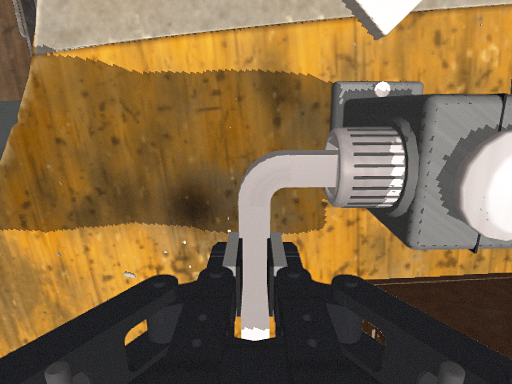

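Call:
drive_tool(turn=[[0,0,0],[0,0,0],[0,0,0],[0,0,0],[0,0,0],[0,0,0],[0,0,0],[0,0,0]], delta_pos=[[0,0.8,0],[0,0.8,0],[0,0.8,0],[0,0,0],[0,0,0],[0,0,0],[0,0,0],[0,0,0]], grip=[1,1,1,1,1,1,1,1])

```text
t: 19.35
position: [516.9, 304.2, 94.4]
tool_rot: [-1.699, -2.638, 0.007]
wrist_force: [-6.5, -5.6, 1.4]
grip_width: 11.1
```

```bash
python3 - <<'E'
from h import *
s=robot.read_state();print(s['t'],s['position'].round(2),s['wrist_force'].round(1),s['ft_torque'].round(2))
h=np.array([np.cos(.426),np.sin(.426),0]);print(s['position']@h)
E
```

```text
19.35 [516.88 304.24  94.44] [-6.5 -5.6  1.4] [-1.02  1.35  0.18]
596.402261065935
```

Call:
drive_tool(turn=[[0,0,0],[0,0,0],[0,0,0],[0,0,0],[0,0,0],[0,0,0],[0,0,0],[0,0,0]], delta_pos=[[0,-1.6,0],[0,0,0],[0,0,0],[0,0,0],[0,0,-5],[0,0,-10],[0,0,-10],[0,0,-10]], grip=[1,1,0.4,0.2,0.2,0.2,0.2,0.2])

```text
t: 20.15
position: [517.2, 304.6, 131.2]
tool_rot: [-1.7, -2.639, 0.001]
wrist_force: [-0.5, 0.4, -0.4]
grip_width: 34.1
```

```bash
python3 - <<'E'
from h import *
s=robot.read_state();print(s['t'],s['position'].round(2),s['wrist_force'].round(1),s['grip_width'])
im,c=snap('wrist','w18.png');snap('side','s18.png')
a=cv2.imread('pics/s18.png')[125:200,200:300];cv2.imwrite('pics/s18z.png',cv2.resize(a,(800,600),interpolation=cv2.INTER_CUBIC))
E
```

```text
20.15 [517.17 304.63 131.18] [-0.5  0.4 -0.4] 34.058887749183285
```

View pics/w18.png

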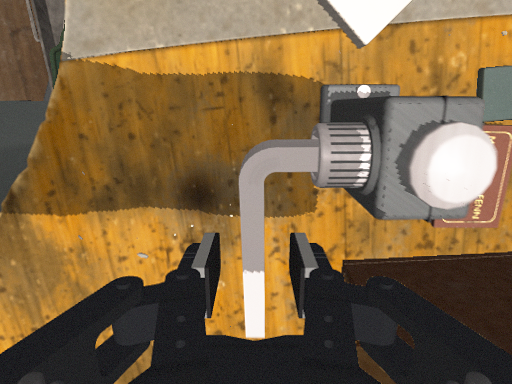

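View pics/s18z.png

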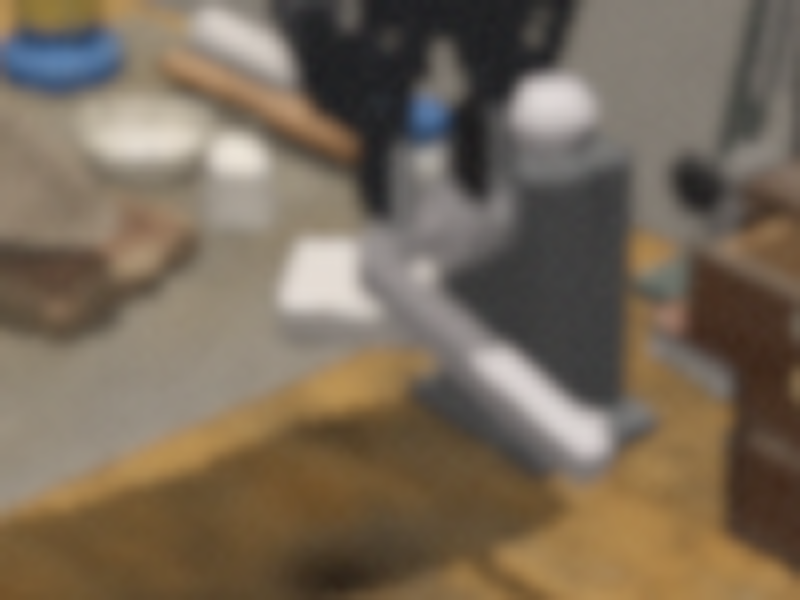

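```bash
python3 - <<'E'
from h import *
S=get_calibration('side');T=get_calibration('top');C=get_calibration('wrist')
print(tri([ray(S,(286.2,156.2)),ray(T,(239,133))]))
for z in (0,80,110): print(atz(C,(345,262),z).round())
s=robot.read_state()
h=np.array([np.cos(.43),np.sin(.43),0]);y=np.array([-h[1],h[0],0])
print(s['position']-48*y, s['position']-65*y)
E
```

```text
(array([610.67232266, 261.86421901, 128.10889031]), [np.float64(6.528723262322645), np.float64(6.528723262322885)])
[631. 270.   0.]
[590. 298.  80.]
[575. 309. 110.]
[537.74393091 261.2467454  131.74009647] [544.83073455 245.79432766 131.74009647]
```

Call:
drive_tool(turn=[[0,0,0],[0,0,0],[0,0,0],[0,0,0],[0,0,0],[0,0,0],[0,0,0],[0,0,0]], delta_pos=[[-13,0,0],[-13,0,0],[-13,0,0],[-13,0,0],[0,0,8],[0,0,8],[0,0,8],[0,0,5]], grip=[0.5,1,1,1,1,1,1,1])

```text
t: 21.05
position: [537.7, 257.4, 99.6]
tool_rot: [-1.699, -2.639, 0.004]
wrist_force: [-0.5, 0.1, 1.1]
grip_width: 0.1
```

Call:
drive_tool(turn=[[0,0,0],[0,0,0],[0,0,0],[0,0,0],[0,0,0],[0,0,0],[0,0,0],[0,0,0]], delta_pos=[[0,0,4],[0,0,4],[0,0,4],[0,0,4],[0,0,4],[0,0,0],[0,0,0],[0,0,0]], grip=[1,1,1,1,1,1,1,1])

```text
t: 21.85
position: [538.3, 257.1, 80.9]
tool_rot: [-1.7, -2.639, 0.002]
wrist_force: [0.3, 0.9, 2.2]
grip_width: -0.3
```

```bash
python3 - <<'E'
from h import *
s=robot.read_state();print(s['t'],s['position'].round(2),s['wrist_force'].round(1),s['ft_torque'].round(2),s['grip_width'])
im,c=snap('wrist','w19.png');snap('side','s19.png')
a=cv2.imread('pics/s19.png')[125:200,200:300];cv2.imwrite('pics/s19z.png',cv2.resize(a,(800,600),interpolation=cv2.INTER_CUBIC))
E
```

```text
21.85 [538.34 257.13  80.93] [0.3 0.9 2.2] [ 0.2  -0.02 -0.05] -0.2568405514243933
```

View pics/w19.png

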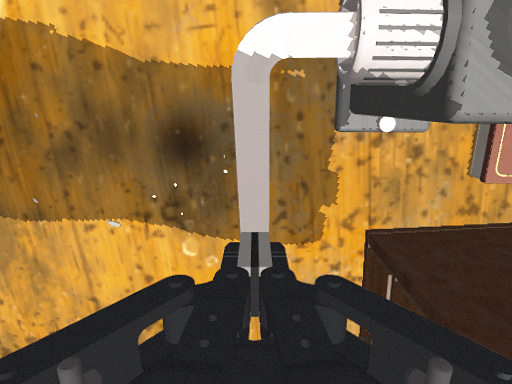

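View pics/s19z.png

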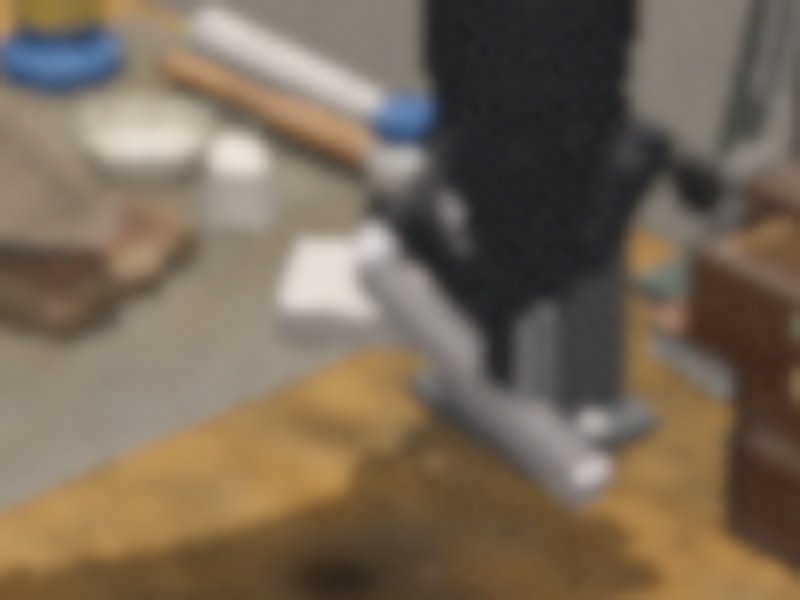

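Call:
drive_tool(turn=[[0,0,0],[0,0,0],[0,0,0],[0,0,0],[0,0,0],[0,0,0],[0,0,0],[0,0,0]], delta_pos=[[0,0,3],[0,0,3],[0,0,3],[0,0,3],[0,0,3],[0,0,0],[0,0,0],[0,0,0]], grip=[1,1,1,1,1,1,1,1])

```text
t: 22.75
position: [538.1, 257.0, 65.7]
tool_rot: [-1.7, -2.639, 0.003]
wrist_force: [-0.1, -1.0, 1.6]
grip_width: 0.2
```

Call:
drive_tool(turn=[[0,0,0],[0,0,0],[0,0,0],[0,0,0],[0,0,0],[0,0,0],[0,0,0],[0,0,0]], delta_pos=[[0,0,2],[0,0,2],[0,0,1],[0,0,1],[0,0,0],[0,0,0],[0,0,0],[0,0,0]], grip=[1,1,1,1,1,1,1,1])

```text
t: 23.55
position: [538.2, 257.1, 59.8]
tool_rot: [-1.7, -2.639, 0.002]
wrist_force: [0.3, 0.3, 3.0]
grip_width: -0.1
```

```bash
python3 - <<'E'
from h import *
s=robot.read_state();print(s['t'],s['position'].round(2),s['wrist_force'].round(1),s['ft_torque'].round(2),s['grip_width'])
im,c=snap('wrist','w20.png');snap('side','s20.png')
a=cv2.imread('pics/s20.png')[125:200,200:300];cv2.imwrite('pics/s20z.png',cv2.resize(a,(800,600),interpolation=cv2.INTER_CUBIC))
E
```

```text
23.55 [538.23 257.14  59.78] [0.3 0.3 3. ] [-0.05  0.01 -0.05] -0.14158909996651659
```

View pics/s20z.png

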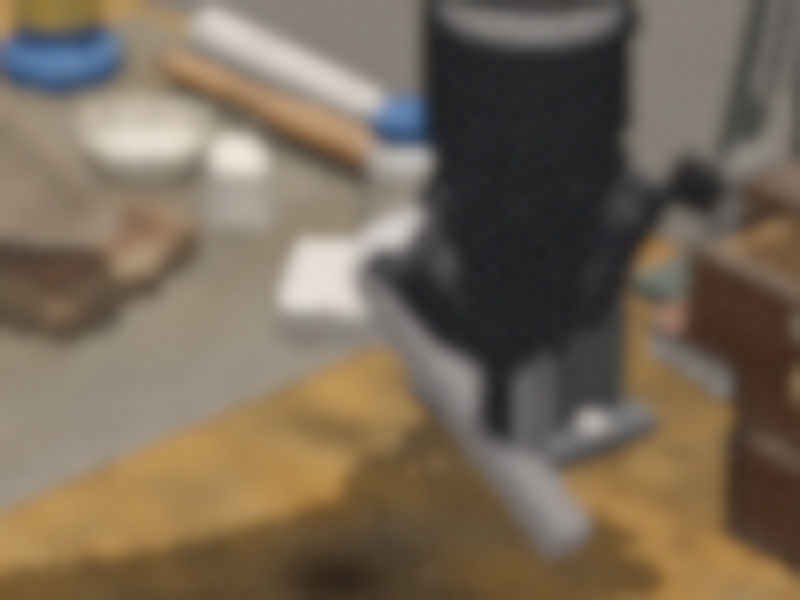

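Call:
drive_tool(turn=[[0,0,0],[0,0,0],[0,0,0],[0,0,0],[0,0,0],[0,0,0],[0,0,0],[0,0,0]], delta_pos=[[0,0,1.5],[0,0,1.5],[0,0,1],[0,0,1],[0,0,0],[0,0,0],[0,0,0],[0,0,0]], grip=[1,1,1,1,1,1,1,1])

```text
t: 24.45
position: [538.2, 257.1, 54.8]
tool_rot: [-1.7, -2.639, 0.002]
wrist_force: [0.7, 0.7, 2.4]
grip_width: -0.2
```

Call:
drive_tool(turn=[[0,0,0],[0,0,0],[0,0,0],[0,0,0],[0,0,0],[0,0,0],[0,0,0],[0,0,0]], delta_pos=[[0,0,1.5],[0,0,1.5],[0,0,1],[0,0,1],[0,0,0],[0,0,0],[0,0,0],[0,0,0]], grip=[1,1,1,1,1,1,1,1])

```text
t: 25.25
position: [538.1, 257.1, 49.7]
tool_rot: [-1.7, -2.639, 0.003]
wrist_force: [-0.4, -0.8, 2.5]
grip_width: -0.3
```

```bash
python3 - <<'E'
from h import *
s=robot.read_state();print(s['t'],s['position'].round(2),s['wrist_force'].round(1),s['ft_torque'].round(2),s['grip_width'])
im,c=snap('wrist','w21.png');snap('side','s21.png')
a=cv2.imread('pics/s21.png')[125:200,200:300];cv2.imwrite('pics/s21z.png',cv2.resize(a,(800,600),interpolation=cv2.INTER_CUBIC))
E
```

```text
25.25 [538.14 257.1   49.75] [-0.4 -0.8  2.5] [-0.12  0.07 -0.03] -0.3033726345974315
```

View pics/s21z.png

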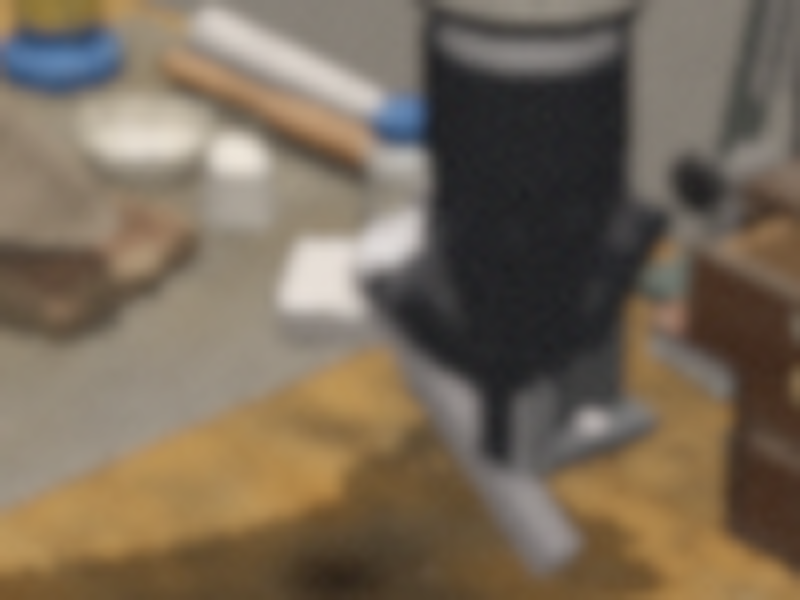

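View pics/w21.png

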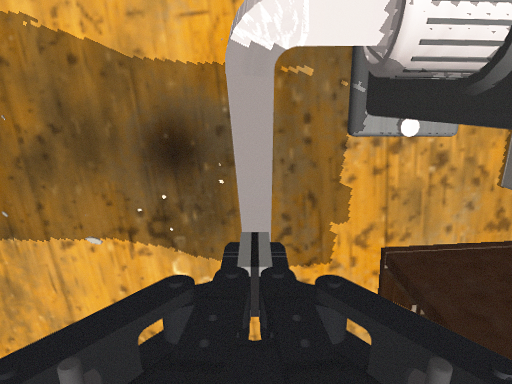

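Call:
drive_tool(turn=[[0,0,0],[0,0,0],[0,0,0],[0,0,0],[0,0,0],[0,0,0],[0,0,0],[0,0,0]], delta_pos=[[0,0,1],[0,0,1],[0,0,1],[0,0,1],[0,0,0],[0,0,0],[0,0,0],[0,0,0]], grip=[1,1,1,1,1,1,1,1])

```text
t: 26.15
position: [538.2, 257.2, 45.8]
tool_rot: [-1.7, -2.639, 0.002]
wrist_force: [0.5, 0.1, 4.3]
grip_width: 0.1
```

Call:
drive_tool(turn=[[0,0,0],[0,0,0],[0,0,0],[0,0,0],[0,0,0],[0,0,0],[0,0,0],[0,0,0]], delta_pos=[[0,0,1],[0,0,1],[0,0,1],[0,0,1],[0,0,0],[0,0,0],[0,0,0],[0,0,0]], grip=[1,1,1,1,1,1,1,1])

```text
t: 26.95
position: [538.5, 257.2, 42.1]
tool_rot: [-1.701, -2.64, 0.002]
wrist_force: [0.8, -0.6, 7.3]
grip_width: 0.0
```

```bash
python3 - <<'E'
from h import *
s=robot.read_state();print(s['t'],s['position'].round(2),s['wrist_force'].round(1),s['ft_torque'].round(2),s['grip_width'])
snap('side','s22.png')
a=cv2.imread('pics/s22.png')[125:200,200:300];cv2.imwrite('pics/s22z.png',cv2.resize(a,(800,600),interpolation=cv2.INTER_CUBIC))
E
```

```text
26.95 [538.51 257.17  42.12] [ 0.8 -0.6  7.3] [-0.11 -0.07 -0.  ] 0.011783769623771137
```

View pics/s22z.png

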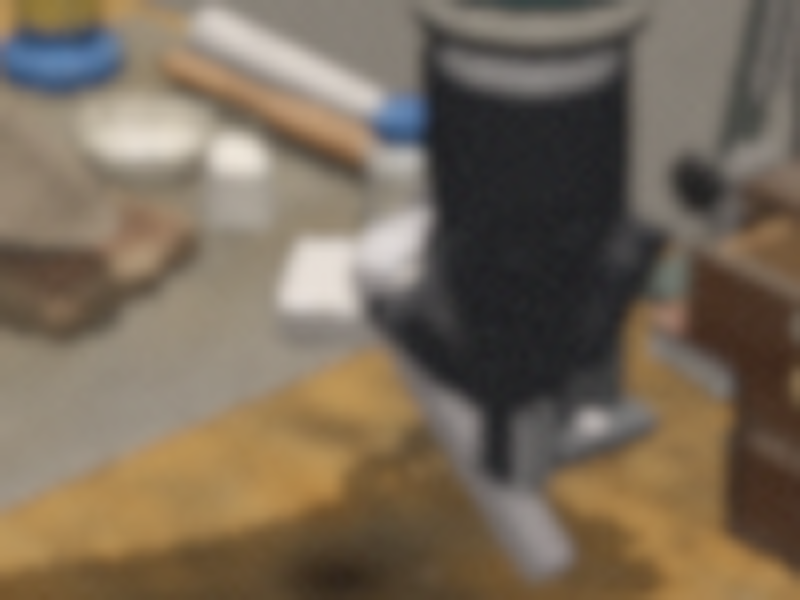

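```bash
python3 - <<'E'
from h import *
S=get_calibration('side')
h=np.array([np.cos(.432),np.sin(.432),0]);y=np.array([-h[1],h[0],0])
M=np.array([532.3,356.5,100]);E=M-34*h
print('E',proj(S,E))
for t in (0,.12,.5,.54,.58,.62,.66,.7): print(t,proj(S,E+140*(-np.cos(t)*y-np.sin(t)*np.array([0,0,1])))[0].round(1))
E
```

```text
E [[245.36850353 155.54756984]]
0 [275.6 173.6]
0.12 [275.2 178.6]
0.5 [271.  191.4]
0.54 [270.3 192.5]
0.58 [269.6 193.4]
0.62 [268.9 194.3]
0.66 [268.1 195.1]
0.7 [267.3 195.9]
```

Call:
drive_tool(turn=[[0,0,0],[0,0,0],[0,0,0],[0,0,0],[0,0,0],[0,0,0],[0,0,0],[0,0,0]], delta_pos=[[0,0,1],[0,0,1],[0,0,1],[0,0,1],[0,0,0],[0,0,0],[0,0,0],[0,0,0]], grip=[1,1,1,1,1,1,1,1])

```text
t: 27.8
position: [538.7, 257.2, 38.3]
tool_rot: [-1.701, -2.64, 0.001]
wrist_force: [1.2, -1.5, 9.9]
grip_width: 0.3
```

```bash
python3 - <<'E'
from h import *
snap('side','s23.png');snap('wrist','w23.png')
a=cv2.imread('pics/s23.png')[125:200,200:300];b=cv2.imread('pics/s18.png')[125:200,200:300]
cv2.imwrite('pics/s23z.png',np.vstack([cv2.resize(a,(400,300),interpolation=cv2.INTER_CUBIC),cv2.resize(b,(400,300),interpolation=cv2.INTER_CUBIC)]))
E
```

```text
(no output)
```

View pics/s23z.png

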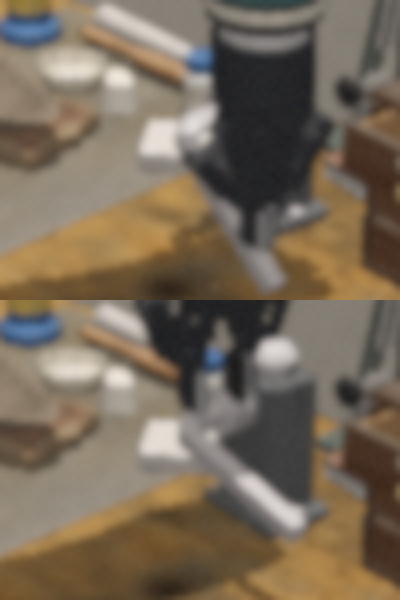

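View pics/w23.png

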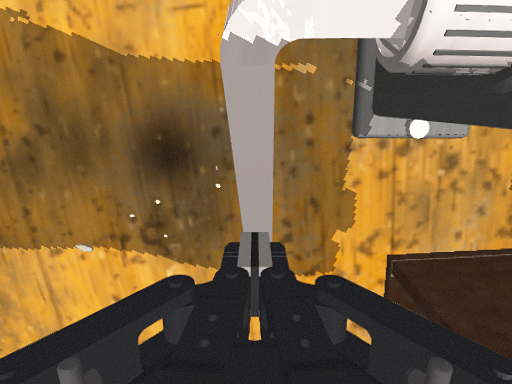

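Call:
drive_tool(turn=[[0,0,0],[0,0,0],[0,0,0],[0,0,0],[0,0,0],[0,0,0],[0,0,0],[0,0,0]], delta_pos=[[0,0,-3],[0,0,-6],[0,0,-15],[0,0,-30],[0,0,-30],[0,0,-30],[0,-15,0],[0,-15,0]], grip=[1,1,1,1,1,1,1,1])

```text
t: 28.7
position: [511.0, 244.9, 152.6]
tool_rot: [-1.7, -2.639, 0.001]
wrist_force: [-0.3, -0.8, -0.2]
grip_width: -0.3
```

```bash
python3 - <<'E'
from h import *
s=robot.read_state();print(s['t'],s['position'].round(2),s['wrist_force'].round(1))
S,c=snap('side','s24.png');_,W=snap('wrist','w24.png')
for n in ('side','wrist'):
  for t in ['key','key_short_tip','socket_mouth','key_long_tip']:
    print(n,t,[(np.round(d['centre'],1),round(d['confidence'],2)) for d in pinpoint(n,t)[:2]])
a=cv2.imread('pics/s24.png')[125:200,200:300]
cv2.imwrite('pics/s24z.png',cv2.resize(a,(800,600),interpolation=cv2.INTER_CUBIC))
E
```

```text
28.7 [511.04 244.92 152.61] [-0.3 -0.8 -0.2]
side key [(array([244.9, 158.4]), 0.7)]
side key_short_tip [(array([258.9, 151.8]), 0.84)]
side socket_mouth [(array([252.3, 154.7]), 0.6)]
side key_long_tip [(array([271.2, 194. ]), 0.58)]
wrist key [(array([309.2,  59.4]), 0.6)]
wrist key_short_tip []
wrist socket_mouth [(array([366.4,  61.6]), 0.77)]
wrist key_long_tip [(array([288.6, 202.6]), 0.92)]
```

View pics/s24z.png

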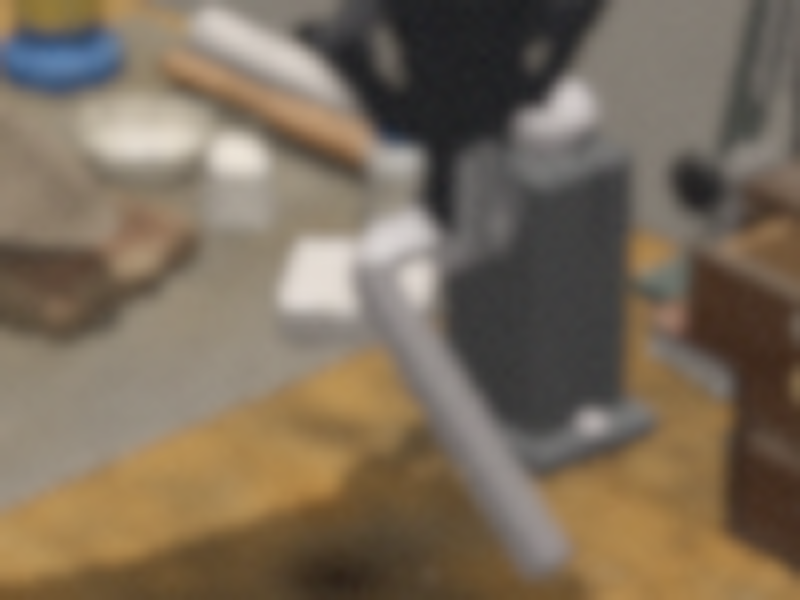

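View pics/w24.png

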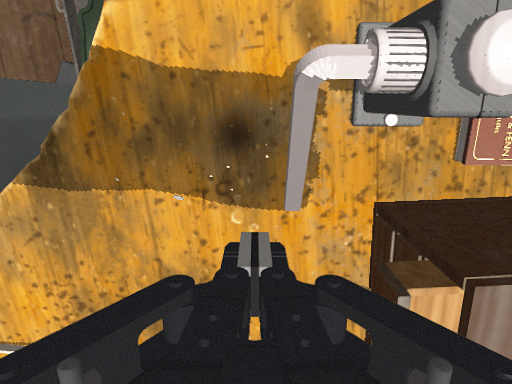

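```bash
python3 - <<'E'
from h import *
S=get_calibration('side');C=get_calibration('wrist')
a,ra=tri([ray(S,(244.9,158.4)),ray(C,(309.2,59.4))]);b,rb=tri([ray(S,(271.2,194)),ray(C,(288.6,202.6))])
m,rm=tri([ray(S,(252.3,154.7)),ray(C,(366.4,61.6))])
print(a,ra[0],b,rb[0],m,rm[0])
d=b-a;print(np.linalg.norm(d),'angle',np.arcsin(-d[2]/140),np.arctan2(-d[2],np.hypot(d[0],d[1])), 'gap elbow-mouth',np.linalg.norm((a-m)[:2]))
E
```

```text
[502.21889914 346.25300881  88.33219677] 1.2784272222870166 [552.72043221 240.34105166  17.11595021] 3.9748135479239046 [531.02691935 359.02277169  92.40229415] 4.013288596039514
137.25706277836525 angle 0.5336595973331252 0.5455087349644362 gap elbow-mouth 31.51140860536258
```

Call:
drive_tool(turn=[[0,0,0],[0,0,0],[0,0,0],[0,0,0],[0,0,0],[0,0,0],[0,0,0],[0,0,0]], delta_pos=[[0,-10,-20],[0,-10,-20],[0,-10,-20],[0,-10,-20],[0,0,0],[0,0,0],[0,0,0],[0,0,0]], grip=[1,1,1,1,1,1,1,1])

```text
t: 30.0
position: [474.9, 228.2, 231.0]
tool_rot: [-1.7, -2.638, 0.004]
wrist_force: [0.4, -0.2, 0.1]
grip_width: 0.1
```

```bash
python3 - <<'E'
from h import *
s=robot.read_state();print(s['t'],s['position'].round(2),s['wrist_force'].round(1))
S,c=snap('side','s25.png');_,C=snap('wrist','w25.png')
p={n:{t:(pinpoint(n,t) or [{'centre':None}])[0]['centre'] for t in ['key','key_long_tip','socket_mouth']} for n in ('side','wrist')}
print(p)
q={t:tri([ray(c,p['side'][t]),ray(C,p['wrist'][t])]) for t in p['side'] if p['side'][t] is not None and p['wrist'][t] is not None};print(q)
if 'key' in q and 'key_long_tip' in q:
    d=q['key_long_tip'][0]-q['key'][0];print(np.arctan2(-d[2],np.hypot(d[0],d[1])))
for t in ['side_cutters','wax_lump','bench_block']:
    print(t,[(np.round(d['centre'],1),round(d['confidence'],2)) for d in pinpoint('side',t)[:1]])
E
```

```text
30.0 [474.91 228.24 230.99] [ 0.4 -0.2  0.1]
{'side': {'key': [244.4, 157.4], 'key_long_tip': [269.1, 194.5], 'socket_mouth': [252.8, 152.2]}, 'wrist': {'key': [337.9, 72.9], 'key_long_tip': [315.8, 184.3], 'socket_mouth': [380.8, 75.6]}}
{'key': (array([499.66277499, 343.9144665 ,  93.26433672]), [np.float64(0.834552444093818), np.float64(0.8345524440936162)]), 'key_long_tip': (array([549.53235469, 238.79366816,  17.83950799]), [np.float64(0.3067121421343182), np.float64(0.3067121421344337)]), 'socket_mouth': (array([529.60953982, 355.1688574 , 102.66306735]), [np.float64(2.1125367655705647), np.float64(2.112536765570576)])}
0.5751491187932272
side_cutters [(array([300.8, 290.8]), 0.93)]
wax_lump [(array([259.1, 267.7]), 0.8)]
bench_block [(array([242.4, 164.8]), 0.53)]
```

View pics/s25.png

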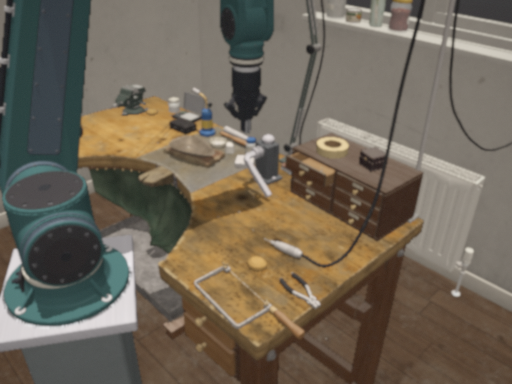

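Lever settled at about 0.55–0.58 rad, which is the 0.42 stop plus the play. The key is fully in and the loose things have not moved. I am handing in.

```bash
python3 - <<'E'
from bench import robot
print(robot.job_done())
E
```

```text
the job is handed in; nothing more can be done
None
```

I handed the job in at about 30 s, with the key in the screw by its short arm and the screw run to its stop as far as I could measure; no verdict came back.

**What I did:**
- I gripped the long arm from above and pulled the key straight out.
- I tilted it about 62° to lay it down, but on release it stood propped on both tips with the elbow up. I pushed it over with closed fingers, and it landed flat with its z up.
- I regrasped it from above, turned it and put the short arm in until it touched bottom (about 8.5 N of resistance).
- I let go, then pushed the lever down with closed fingers, raised the arm and left the key in place.

**Last checks:**
- **Screw:** I never measured its angle directly. The push force rose to about 10 N, roughly 0.8–0.9 N m on the lever against the 0.4 N m needed to turn it. The released lever rests at about 0.55–0.58 rad, which is the 0.42 rad stop plus the play.
- **Depth:** with the arm backed off, the camera put the elbow about 31 mm from the socket mouth, so the short arm is essentially fully in.
- **Robot and bystanders:** the wrist force read near zero with the arm clear. The cutters, wax and block were found within about 4 pixels of their starting places in the side camera.

**Disagreements:**
- The stop felt soft: the fingers went about 8 mm further down as the force rose from about 4 to 10 N, then the lever sprang back.
- The two camera readings of the lever angle differed by 0.03 rad, and finger height gave a larger angle (0.6–0.7 rad) while I was pressing.

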